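# Gang aluminium blocks upright in a slide vice

### The arm

A 6-joint arm with a two-finger parallel gripper is mounted at the origin on the work surface; the furniture and walls round the work are solid. World frame = base frame: x ahead of the robot, y to its left, z up, the work surface at z = 0. Lengths are in mm, angles in rad, forces in N, time in s.
With the tool pointing down it reaches from about 250 to 775 mm from the base axis. Payload 4 kg.
Tool frame: the origin (TCP) lies on the centre line of the jaws, within the pads' length; the fingertips stand 14 mm ahead of it and the grasp point (between the pads) lies 5 mm behind it; z points along the fingers, y is the line along which they close (so a half turn about z gives the same grasp; the last joint's range is limited). The gripper opens to 94 mm and grips with 3 to 60 N. Pads are 16 mm wide; open, the fingers measure 119 mm over their backs; the gripper's body (75 mm by 177 mm) begins 78 mm behind the grasp point.
Start: joints at [-1.309, 0.087, 1.371, -0, 1.684, -0.103], TCP at [196.218, -513.826, 219.506] pointing down, gripper open.
Joint ranges: [-3.1, 3.1], [-0.76, 2.03], [0.27, 2.55], [-1.08, 4.22], [0.17, 2.65], [-2.57, 2.57]. Speed limits (rad/s): [2.79, 2.79, 3.14, 3.14, 3.14, 3.14].

### API

Orientations are given as a unit quaternion [w, x, y, z].
In Python, from station import * gives the robot as it stands.
- The arm moves only by the tool arm_command, never from a script. Its arguments are lists of equal length, an entry for each row: "delta_pos": the shift along the tool's x, y, z in m, a list of three; "turn": the turn about the tool's z in rad. In form: {"delta_pos": [[x, y, z], ...], "turn": [turn, ...]}. A call has 1 to 5 rows; each row shifts and turns the commanded pose from where the row before left it, along the tool's axes as they then stand; what a row does not reach is not made up. A row lasts 1/12 s, in which the tool goes at most 41.7 mm and 7.16 degrees, less where a joint would pass 70% of its speed; a pose out of reach is approached as far as the arm can. A call with a gripper value outside its range is refused whole. "claw" is the opening, from 0 (shut) to 1 (fully open), set as the call begins (left out, the last holds). The fingers move at their own pace and stop on an object; the grip force is fixed at half the most. Time passes only in rows, so rows that do not move let the fingers close. It gives the time, the measured TCP pose, the force, the opening and the grip force at its end, in the units of the state.
- get_state(): the state, without advancing time (a new reading comes with each control period).
- snapshot(name): name is "scene" or "top" or "wrist"; returns the picture (384x512x3 uint8, red, green, blue); there is no depth.
- calibration(name): a dict with "fx", "fy", "cx", "cy" (pixels), "k1" (the pictures are not rectified: a ray, as slopes to the right and down, at radius r is drawn at 1 + k1 r^2 times it, then the intrinsics apply), "xyz" and "orientation" of the camera in the world. Camera axes: x right, y up, looking along -z (the intrinsics and any distortion apply to the point x, -y, -z); pixel columns grow to the right and rows downward; lengths in mm; the calibration is good to about 2 mm. A picture is of the moment at which its call begins: read the wrist's pose just before it. calibration takes no time and is no camera call; for the wrist camera it gives the pose at the moment of the call.
- finish_job(): hands the job in; it is judged then, once.
The state is a dict: "clock": time; "joints": joint angles; "qd": joint speeds; "effort": joint torques, N m; "ee_pos": TCP position; "eef_rot": TCP orientation; "wrist_force": force on the tool from outside, world axes, zero at the start; "moment": the same for the moment, N m; "grip_width": finger opening in mm; "grip_force": force on a finger pad.
Only numpy, scipy, OpenCV 4.12 (cv2) and the standard library are available. Lean on these libraries where they do the work, as an engineer would, in place of code of your own. Each camera call takes 0.05 s, during which the arm holds its last target. There are 200 camera calls.

### The job

Set the fallen aluminium blocks up in the blue slide vice for drilling: first pull the sliding jaw right back against its stop, take out the wooden packer and lay it on the bench clear of the vice. Stand every block on end on the vice's bed, dowel up, in one row between the jaws with the broad faces toward the jaws, and slide the jaw up until the row is squeezed against the fixed jaw with no gaps. Last, swing the red-handled clamping lever fully over toward the fixed jaw, and do not knock over the oil can.

Things in the scene. Friction and masses are not known exactly. Their poses are not given: they have to be found in the camera images.
- vice: Blue slide vice, fixed to the bench, about 250 mm long. Origin on the bench under its middle, z up, y along the slide from the fixed jaw (far end) to the rear stop (near the robot), x to the vice's left. Steel bed 106 mm wide, top 30 mm above the bench, from y -130 to +120 mm; feet reach 79 mm to each side. Fixed jaw: 110 mm wide, top 82 mm above the bench, face at y -100 mm. The rear stop bar is 12 mm high on the bed.
- vice_bed (a point): Point on the vice's bed (30 mm above the bench) at the foot of the fixed jaw's face, half-way across it. Same axes as the vice: a block standing against the fixed jaw has its middle 10 mm from here along y and 64 mm up.
- jaw (a joint): Sliding jaw: gap between the two jaw faces in m, 0 shut, 0.125 against the rear stop; starts between 0.084 and 0.100. It moves with about 4 N and stays where it is left. The jaw is 110 mm wide and 32 mm thick, its top 81 mm above the bench; behind it a low carriage (top 54 mm above the bench) carries the knob and the lever.
- jaw_knob (a point): Middle of the round black knob on the sliding jaw's carriage, 88 mm above the bench and 50 mm behind the jaw face: 28 mm across, upright, its top 16 mm above this point and its stem 12 mm below. Moves with the jaw.
- clamp_lever (a joint): Clamping lever on the carriage, turning level about an upright pivot: 0 rad released (it points left and back), 1.20 rad fully over (pointing left and forward, toward the fixed jaw), clockwise seen from above. About 1 N at the handle moves it; it stays where it is left. It is free to move at any time.
- lever_tip (a point): Middle of the red upright handle at the lever's end, 90 mm from the pivot, 94 mm above the bench: up to 23 mm across, from 20 mm below this point to 14 mm above.
- lever_pivot (a point): Point on the lever's pivot axis, at the height of lever_tip; rides with the jaw, 72 mm behind the jaw face and 34 mm left of the vice's middle.
- packer_mid (a point): Middle of the loose wooden packer, 32 x 75 x 16 mm (x, y, z), that starts lying flat on the vice's bed between the jaws, its length along the slide.
- block_a_mid (a point): Bright milled aluminium block, 20 x 48 x 128 mm, 0.34 kg, with a thin 14 mm dowel pin standing out of one end; it starts lying on a broad face, its middle 10 mm above the bench. This point is the block's middle. Its z axis runs along the length toward the dowel end (up when the block stands right), x through the 20 mm thickness, y across the 48 mm width.
- block_b_mid (a point): Bright milled aluminium block, 20 x 48 x 128 mm, 0.34 kg, with a thin 14 mm dowel pin standing out of one end; it starts lying on a broad face, its middle 10 mm above the bench. This point is the block's middle. Its z axis runs along the length toward the dowel end (up when the block stands right), x through the 20 mm thickness, y across the 48 mm width.
- block_c_mid (a point): Bright milled aluminium block, 20 x 48 x 128 mm, 0.34 kg, with a thin 14 mm dowel pin standing out of one end; it starts lying on a broad face, its middle 10 mm above the bench. This point is the block's middle. Its z axis runs along the length toward the dowel end (up when the block stands right), x through the 20 mm thickness, y across the 48 mm width.
- oil_can: Small upright oil can with a red spout, 29 x 54 mm and 127 mm high, standing near the blue case; origin at its foot, z up.
Not all that is in view belongs to the job. What is shaped like the part that bears packer_mid but pink is not meant.

How it is judged (in metres and radians):
On the way, in this order (a step that is already met when the one before it is completed fails the run):
1. the sliding jaw is pulled back to its rear stop (value of joint jaw above 0.12 m), for 0.2 s.
2. all blocks stand in a tight row between the jaws (angle between each of block_a_mid, block_b_mid, block_c_mid's own z axis and vertical below 0.09 rad and z of block_a_mid in the frame of vice_bed between 0.058 and 0.07 m and x of block_a_mid in the frame of vice_bed between -0.03 and 0.03 m and y of each of block_a_mid, block_b_mid, block_c_mid in the frame of vice_bed above 0.005 m and angle between the x axis of each of block_a_mid, block_b_mid, block_c_mid and the y axis of vice, either way round below 0.09 rad and z of block_b_mid in the frame of vice_bed between 0.058 and 0.07 m and x of block_b_mid in the frame of vice_bed between -0.03 and 0.03 m and z of block_c_mid in the frame of vice_bed between 0.058 and 0.07 m and x of block_c_mid in the frame of vice_bed between -0.03 and 0.03 m and ((value of joint jaw between 0.036 and 0.044 m and (y of block_a_mid in the frame of vice_bed between 0.006 and 0.014 m or y of block_b_mid in the frame of vice_bed between 0.006 and 0.014 m or y of block_c_mid in the frame of vice_bed between 0.006 and 0.014 m) and (y of block_a_mid in the frame of vice_bed between 0.026 and 0.034 m or y of block_b_mid in the frame of vice_bed between 0.026 and 0.034 m or y of block_c_mid in the frame of vice_bed between 0.026 and 0.034 m)) or (value of joint jaw between 0.056 and 0.064 m and (y of block_a_mid in the frame of vice_bed between 0.006 and 0.014 m or y of block_b_mid in the frame of vice_bed between 0.006 and 0.014 m or y of block_c_mid in the frame of vice_bed between 0.006 and 0.014 m) and (y of block_a_mid in the frame of vice_bed between 0.026 and 0.034 m or y of block_b_mid in the frame of vice_bed between 0.026 and 0.034 m or y of block_c_mid in the frame of vice_bed between 0.026 and 0.034 m) and (y of block_a_mid in the frame of vice_bed between 0.046 and 0.054 m or y of block_b_mid in the frame of vice_bed between 0.046 and 0.054 m or y of block_c_mid in the frame of vice_bed between 0.046 and 0.054 m)))), for 0.2 s.
3. the clamping lever is swung fully over (value of joint clamp_lever above 1.05 rad), for 0.2 s.
At the end, for the whole second after the job is handed in: Every block stands dowel up on the vice bed (tilt and squareness 0.09 rad, within 30 mm of the middle), the row filling the jaw gap (each within 4 mm of its place, gap within 4 mm of 20 mm per block); lever past 1.05 rad; packer on the bench outside the vice (all of step 2 and height (world z) of packer_mid below 0.05 m and (x of packer_mid in the frame of vice above 0.075 m or x of packer_mid in the frame of vice below -0.075 m or y of packer_mid in the frame of vice above 0.14 m or y of packer_mid in the frame of vice below -0.17 m) and value of joint clamp_lever above 1.05 rad); the robot touches nothing.
It fails at once if the oil can is knocked over (angle between oil_can's own z axis and vertical above 0.7 rad).
Of block_a, block_b, block_c only 2 to 3 are there at a start; the rules pass over those that are not, and their reading is None.
At some moment in a run one of packer may be knocked a few centimetres aside while the robot is not near it.
It also fails if it takes over 200 s, if anything falls off the work surface, if the arm or the gripper's body presses on something with over 40 N, if the wrist force passes 120 N, or if a joint passes its speed limit or range.

## Working session

There is one attempt and no reset: what is moved stays moved. The work goes in short steps, Python scripts to look and compute and a tool call to move; the robot and the scene stay as the last step left them, time stands still between calls to the robot, and variables do not carry over. Pictures are saved under pics/ and viewed, at most 14 in all, crops included, and the job is handed in when it is done.

Besides the shell and the picture viewer there is one more tool, called after "Call:" by a JSON object that holds its "method" and its "body". arm_command: Moves the arm, as the interface text tells. Its arguments: {"type":"object","properties":{"delta_pos":{"type":"array"},"turn":{"type":"array"},"claw":{"type":"number"}},"required":["delta_pos","turn"]}

```bash
mkdir -p pics; cat > h.py <<'E'
from station import *
import numpy as np, cv2
from scipy.spatial.transform import Rotation as R
def rot(q): return R.from_quat([q[1],q[2],q[3],q[0]]).as_matrix()
def ray(c,u,v):
    x=(u-c['cx'])/c['fx'];y=(v-c['cy'])/c['fy'];X,Y=x,y
    for _ in range(20):
        s=1+c['k1']*(X*X+Y*Y);X,Y=x/s,y/s
    return rot(c['orientation'])@np.array([X,-Y,-1.])
def pt(c,u,v,z):
    d=ray(c,u,v);o=np.array(c['xyz'],float);return o+d*(z-o[2])/d[2]
def px(c,p):
    q=rot(c['orientation']).T@(np.array(p,float)-np.array(c['xyz']));x,y=q[0]/-q[2],-q[1]/-q[2]
    s=1+c['k1']*(x*x+y*y);return np.array([c['fx']*x*s+c['cx'],c['fy']*y*s+c['cy']])
def save(n,img,crop=None,k=1):
    if crop: a,b,c,d=crop;img=img[b:d,a:c]
    img=cv2.resize(img,None,fx=k,fy=k,interpolation=cv2.INTER_CUBIC)
    cv2.imwrite('pics/'+n,img[...,::-1])
E
python3 - <<'E'
from h import *
for n in('scene','top'):
    i=snapshot(n);np.save(n+'0.npy',i);save(n+'0.png',i,None,1.5);print(n,calibration(n))
s=get_state();print(s)
print(calibration('wrist'))
E
```

```text
scene {'fx': 492.51120939586315, 'fy': 492.51120939586315, 'cx': 260.52166650922885, 'cy': 183.92816166299633, 'k1': -0.13096766754339578, 'xyz': array([-139.56305063, 1044.81529984, 1200.30978274]), 'orientation': array([-0.27016515, -0.11145226,  0.37924352,  0.8779314 ])}
top {'fx': 390.1206078358272, 'fy': 390.1206078358272, 'cx': 251.93877912637205, 'cy': 194.32308364389195, 'k1': 0.0231837870288228, 'xyz': array([ 309.25573391,   63.85245547, 1250.81420046]), 'orientation': array([ 0.70513259,  0.07360909, -0.05177638, -0.70334127])}
{'clock': 0.1, 'joints': array([-1.30913293e+00,  8.78666391e-02,  1.37209537e+00, -1.88644047e-05,
        1.68358437e+00, -1.03062002e-01]), 'qd': array([ 0.00047511, -0.0008699 , -0.00262184,  0.00140083,  0.0007967 ,
       -0.00124812]), 'effort': array([ 1.22570851e-03, -3.41253090e+01, -3.03302407e+01,  7.18658161e-02,
        3.04182200e-02, -1.06377634e-04]), 'ee_pos': array([ 196.06991215, -513.3688525 ,  218.43302161]), 'eef_rot': array([-9.73051812e-04,  9.83417676e-01,  1.81352478e-01, -8.67287011e-05]), 'wrist_force': array([-0.47229505,  0.02703535,  0.25748832]), 'moment': array([ 0.02921098, -0.00624474,  0.02907923]), 'grip_force': 0.0, 'grip_width': 93.9145695502948}
{'fx': 285.9115156438115, 'fy': 285.9115156438115, 'cx': 259.0943614185997, 'cy': 188.38705283328912, 'k1': -0.032471724919328704, 'xyz': array([ 269.67169836, -486.12076101,  384.9248001 ]), 'orientation': array([ 0.81581369, -0.11135346,  0.07786134, -0.56212636])}
```

View pics/top0.png

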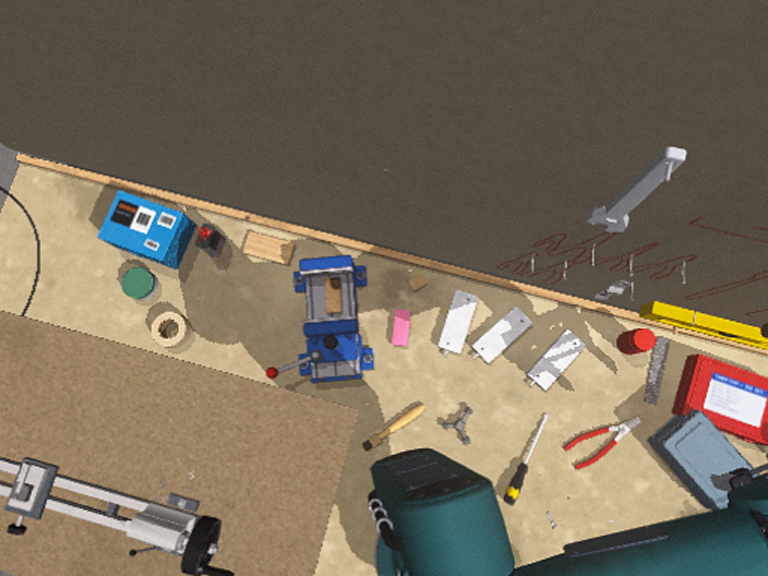

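View pics/scene0.png

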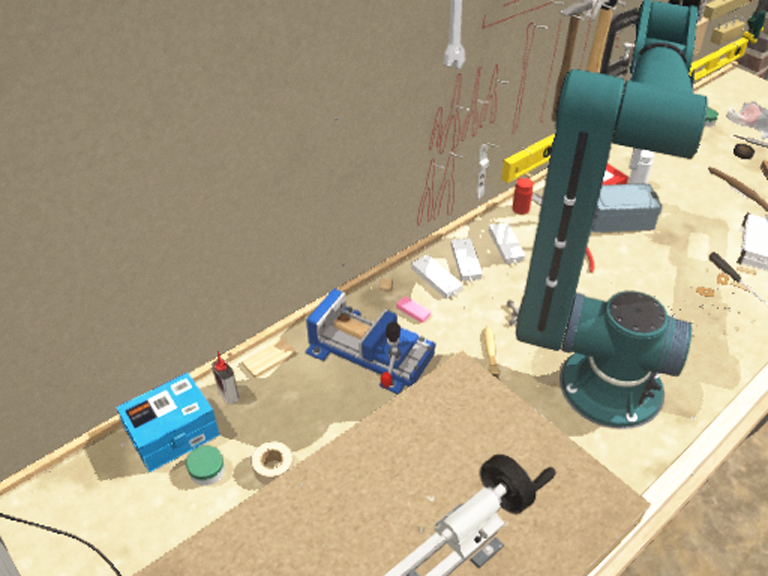

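Candidates (1.5x top picture): the packer is the brown piece on the vice bed at (334,293). The look-alikes are the pink piece (401,328), the small brown cube (418,284) and the slats (268,246). The blocks are at (460,322), (502,335) and (555,360). I'll check with one close crop.

```bash
python3 - <<'E'
from h import *
save('c1.png',np.load('top0.npy'),(170,150,420,280),3.2)
E
```

```text
(no output)
```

View pics/c1.png

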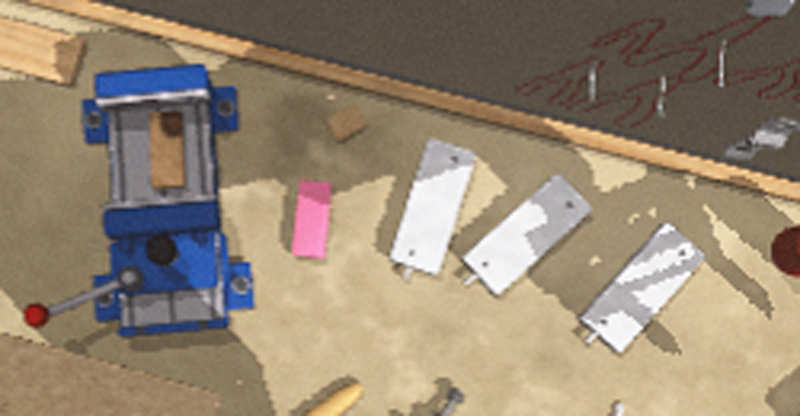

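```bash
python3 - <<'E'
from h import *
c=calibration('top')
f=lambda u,v,z: pt(c,170+u/3.2-.34,150+v/3.2-.34,z)
np.set_printoptions(precision=1,suppress=True)
for n,q in dict(A=[(430,138),(475,152),(440,275),(391,258)],B=[(558,175),(592,212),(500,296),(462,260)],C=[(668,223),(705,258),(620,353),(580,320)]).items():
    P=np.array([f(*k,20)[:2] for k in q]); d=(P[2]+P[3]-P[0]-P[1])/2
    print(n,P.mean(0),np.linalg.norm(d),np.linalg.norm((P[1]+P[2]-P[0]-P[3])/2),'dowel dir deg',np.degrees(np.arctan2(d[1],d[0])))
for n,u,v,z in [('knob',162,248,104),('tip',36,314,108),('pivot',128,279,100),('jawtopL',106,210,81),('jawtopR',217,204,81),('fixBL',95,73,82),('fixBR',206,64,82),('bedL',126,335,30),('bedR',229,327,30),('f1',84,120,8),('f2',240,108,8),('f3',92,298,8),('f4',254,285,8),('p1',150,113,46),('p2',182,110,46),('p3',185,185,46),('p4',154,188,46),('pink1',302,182,16),('pink2',325,258,16)]:
    print(n,f(u,v,z))
E
```

```text
A [467.5 -66.7] 127.02946544296293 48.43076727130015 dowel dir deg 162.24881996388405
B [ 437.8 -157.9] 125.83468861106572 49.28978182985589 dowel dir deg 131.50731242591246
C [ 386.9 -267.2] 127.7112665714025 48.03488599047549 dowel dir deg 136.78741497802827
knob [416.7 192.9 104. ]
tip [355.9 306.4 108. ]
pivot [388.4 224.2 100. ]
jawtopL [454.7 249.3  81. ]
jawtopR [460.6 144.2  81. ]
fixBL [587.6 263.5  82. ]
fixBR [596.3 156.3  82. ]
bedL [339.1 234.5  30. ]
bedR [347.2 134.6  30. ]
f1 [556.1 286.    8. ]
f2 [568.4 126.9   8. ]
f3 [375.9 272.4   8. ]
f4 [389.2 111.4   8. ]
p1 [555.5 213.9  46. ]
p2 [558.5 182.3  46. ]
p3 [483.7 178.1  46. ]
p4 [480.8 208.4  46. ]
pink1 [491.2  63.8  16. ]
pink2 [415.4  41.2  16. ]
```

The packer choice is confirmed: it is the brown piece at crop (168,150). The blocks' dowels all point toward the robot, and the sizes check out (127x48). I'm moving above the knob.

Call:
{"method": "arm_command", "body": {"delta_pos": [[0.0229,-0.029,0],[0.0229,-0.029,0],[0.0229,-0.029,0],[0.0229,-0.029,0],[0.0229,-0.029,0]], "turn": [0,0,0,0,0], "claw": 0.5}}

```text
clock: 0.52
ee_pos: [251.4, -335.7, 218.8]
eef_rot: [-0.001, 0.983, 0.181, -0.0]
wrist_force: [0.2, 0.4, 0.4]
grip_width: 64.2
grip_force: 0.0
```

Call:
{"method": "arm_command", "body": {"delta_pos": [[0.0229,-0.029,0],[0.0229,-0.029,0],[0.0229,-0.029,0],[0.0229,-0.029,0],[0.0229,-0.029,0]], "turn": [0,0,0,0,0]}}

```text
clock: 0.93
ee_pos: [306.5, -159.4, 219.1]
eef_rot: [-0.0, 0.983, 0.181, 0.0]
wrist_force: [0.6, -0.2, 0.2]
grip_width: 46.8
grip_force: 0.0
```

Call:
{"method": "arm_command", "body": {"delta_pos": [[0.0229,-0.029,0],[0.0229,-0.029,0],[0.0229,-0.029,0],[0.0229,-0.029,0],[0.0229,-0.029,0]], "turn": [0,0,0,0,0]}}

```text
clock: 1.35
ee_pos: [361.7, 17.0, 219.3]
eef_rot: [0.0, 0.983, 0.181, 0.0]
wrist_force: [1.4, -0.8, -0.1]
grip_width: 46.9
grip_force: 0.0
```

Call:
{"method": "arm_command", "body": {"delta_pos": [[0.0229,-0.029,0],[0.0229,-0.029,0],[0.0229,-0.029,0],[0.0229,-0.029,0],[0.0229,-0.029,0]], "turn": [0,0,0,0,0]}}

```text
clock: 1.77
ee_pos: [416.9, 193.4, 219.0]
eef_rot: [0.0, 0.983, 0.182, -0.0]
wrist_force: [0.3, -0.2, 0.7]
grip_width: 47.1
grip_force: 0.0
```

Call:
{"method": "arm_command", "body": {"delta_pos": [[0,0,0],[0,0,0],[0,0,0],[0,0,0],[0,0,0]], "turn": [-0.119,-0.119,-0.119,-0.119,-0.119]}}

```text
clock: 2.18
ee_pos: [416.8, 191.5, 218.7]
eef_rot: [-0.0, 0.886, 0.465, -0.001]
wrist_force: [0.7, 0.3, 0.4]
grip_width: 46.8
grip_force: 0.0
```

Call:
{"method": "arm_command", "body": {"delta_pos": [[0,0,0],[0,0,0],[0,0,0],[0,0,0],[0,0,0]], "turn": [-0.119,-0.119,-0.119,-0.119,-0.119]}}

```text
clock: 2.6
ee_pos: [416.8, 191.3, 218.8]
eef_rot: [-0.0, 0.711, 0.704, -0.001]
wrist_force: [0.2, -0.2, -0.1]
grip_width: 46.8
grip_force: 0.0
```

Call:
{"method": "arm_command", "body": {"delta_pos": [[0,0,0],[0,0,0],[0,0,0],[0,0,0],[0,0,0]], "turn": [-0.119,-0.119,-0.119,-0.119,-0.119]}}

```text
clock: 3.02
ee_pos: [416.8, 191.3, 218.9]
eef_rot: [-0.0, 0.473, 0.881, -0.0]
wrist_force: [0.3, -0.0, 0.1]
grip_width: 47.0
grip_force: 0.0
```

Call:
{"method": "arm_command", "body": {"delta_pos": [[0,0,0],[0,0,0],[0,0,0],[0,0,0],[0,0,0]], "turn": [-0.119,-0.119,-0.119,-0.119,-0.119]}}

```text
clock: 3.43
ee_pos: [416.8, 191.3, 218.9]
eef_rot: [-0.001, 0.194, 0.981, -0.0]
wrist_force: [-0.6, 0.3, -0.2]
grip_width: 46.8
grip_force: 0.0
```

Call:
{"method": "arm_command", "body": {"delta_pos": [[0,0,0],[0,0,0],[0,0,0],[0,0,0],[0,0,0]], "turn": [-0.119,-0.119,-0.119,-0.119,0]}}

```text
clock: 3.85
ee_pos: [416.9, 191.3, 218.9]
eef_rot: [-0.001, -0.041, 0.999, -0.0]
wrist_force: [1.2, -0.5, -1.2]
grip_width: 46.9
grip_force: 0.0
```

Call:
{"method": "arm_command", "body": {"delta_pos": [[0,0,0.03],[0,0,0.03],[0,0,0.03],[0,0,0.025],[0,0,0.012]], "turn": [0,0,0,0,0]}}

```text
clock: 4.27
ee_pos: [414.6, 190.6, 88.2]
eef_rot: [-0.003, -0.038, 0.999, -0.001]
wrist_force: [-0.6, -1.0, 0.0]
grip_width: 46.9
grip_force: 0.0
```

Call:
{"method": "arm_command", "body": {"delta_pos": [[0,0,0],[0,0,0],[0,0,0],[0,0,0],[0,0,0]], "turn": [0,0,0,0,0], "claw": 0}}

```text
clock: 4.68
ee_pos: [416.7, 195.6, 92.6]
eef_rot: [-0.0, -0.039, 0.999, 0.005]
wrist_force: [-0.2, 11.7, -8.8]
grip_width: 26.9
grip_force: 30.0
```

Call:
{"method": "arm_command", "body": {"delta_pos": [[0.005,0,0],[0.005,0,0],[0.005,0,0],[0.005,0,0],[0.004,0,0]], "turn": [0,0,0,0,0]}}

```text
clock: 5.1
ee_pos: [393.8, 193.5, 92.6]
eef_rot: [0.001, -0.039, 0.999, 0.004]
wrist_force: [4.1, 10.6, -10.5]
grip_width: 27.3
grip_force: 30.0
```

Call:
{"method": "arm_command", "body": {"delta_pos": [[0.003,0.004,0],[0.002,0,0],[0.002,0,0],[0.002,0,0],[0,0,0]], "turn": [0,0,0,0,0]}}

```text
clock: 5.52
ee_pos: [387.9, 193.1, 92.7]
eef_rot: [0.005, -0.039, 0.999, 0.001]
wrist_force: [13.1, 1.5, -15.8]
grip_width: 26.8
grip_force: 29.9
```

Call:
{"method": "arm_command", "body": {"delta_pos": [[0.001,0,0],[0.001,0,0],[0,0,0],[0,0,0],[0,0,0]], "turn": [0,0,0,0,0]}}

```text
clock: 5.93
ee_pos: [387.8, 193.1, 92.7]
eef_rot: [0.007, -0.039, 0.999, 0.001]
wrist_force: [18.1, 3.2, -19.8]
grip_width: 27.0
grip_force: 29.9
```

Call:
{"method": "arm_command", "body": {"delta_pos": [[0,0,0],[0,0,0],[0,0,-0.02],[0,0,-0.03],[0,0,-0.04]], "turn": [0,0,0,0,0], "claw": 0.6}}

```text
clock: 6.35
ee_pos: [379.9, 192.0, 182.1]
eef_rot: [-0.003, -0.039, 0.999, -0.001]
wrist_force: [2.4, 0.4, -0.9]
grip_width: 55.2
grip_force: 0.0
```

Call:
{"method": "arm_command", "body": {"delta_pos": [[-0.026,-0.0016,-0.02],[-0.026,-0.0016,0],[-0.026,-0.0016,0],[-0.026,-0.0016,0],[-0.026,-0.0016,0]], "turn": [0,0,0,0,0]}}

```text
clock: 6.77
ee_pos: [513.3, 195.1, 204.5]
eef_rot: [0.001, -0.04, 0.999, 0.0]
wrist_force: [0.3, 0.6, 0.7]
grip_width: 56.2
grip_force: 0.0
```

```bash
python3 - <<'E'
from h import *
s=get_state();print(s['ee_pos'],s['eef_rot'])
cw=calibration('wrist');i=snapshot('wrist');np.save('w1.npy',i)
import pickle;pickle.dump(cw,open('w1.pkl','wb'))
save('w1.png',i,None,1.2)
print(cw['xyz'], px(cw,[519.6,195.7,46]))
t=snapshot('top');np.save('top1.npy',t)
E
```

```text
[513.32803613 195.05645886 204.52469299] [ 9.24095288e-04 -3.95094462e-02  9.99218706e-01  3.55589608e-04]
[435.08376965 188.31173813 370.86227756] [259.6179172  182.95005689]
```

View pics/w1.png

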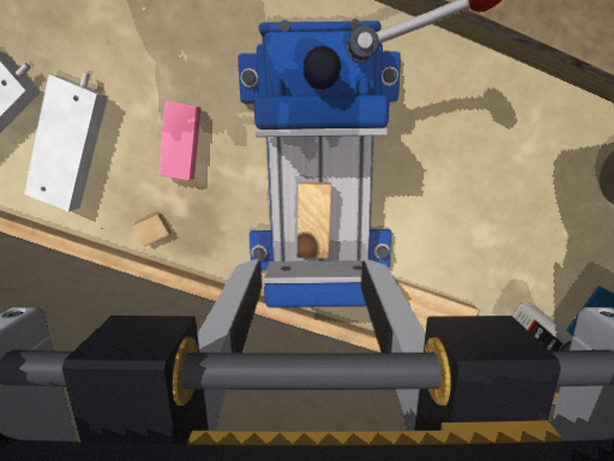

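```bash
python3 - <<'E'
from h import *
import pickle;c=pickle.load(open('w1.pkl','rb'))
f=lambda u,v,z: print((u,v),pt(c,u/1.2-.1,v/1.2-.1,z).round(1))
for q in [(302,182),(331,184),(330,258),(298,259)]: f(*q,46)
f(322,68,104); f(267,262,82);f(367,262,82)
for q in [(55,75),(105,90),(70,211),(25,194)]: f(*q,20)
E
```

```text
(302, 182) [483.5 183.6  46. ]
(331, 184) [483.2 211.3  46. ]
(330, 258) [558.1 217.3  46. ]
(298, 259) [561.7 185.2  46. ]
(322, 68) [391.5 192.9 104. ]
(267, 262) [552.7 157.8  82. ]
(367, 262) [545.7 247.8  82. ]
(55, 75) [401.4 -62.5  20. ]
(105, 90) [412.2 -13.9  20. ]
(70, 211) [536.8 -61.4  20. ]
(25, 194) [ 521.8 -108.7   20. ]
```

Call:
{"method": "arm_command", "body": {"delta_pos": [[-0.007,0.0025,0.03],[0,0,0.036],[0,0,0.036],[0,0,0.036],[0,0,0.018]], "turn": [0,0,0,0,0]}}

```text
clock: 7.28
ee_pos: [515.7, 197.4, 43.7]
eef_rot: [-0.003, -0.04, 0.999, -0.001]
wrist_force: [-18.8, -6.7, 159.9]
grip_width: 56.7
grip_force: 94.1
```

Call:
{"method": "arm_command", "body": {"delta_pos": [[0,0,0],[0,0,0],[0,0,0],[0,0,0],[0,0,0]], "turn": [0,0,0,0,0], "claw": 0}}

```text
clock: 7.7
ee_pos: [519.1, 198.2, 47.6]
eef_rot: [0.001, -0.04, 0.999, 0.0]
wrist_force: [-1.6, -0.7, 1.7]
grip_width: 31.5
grip_force: 29.9
```

Call:
{"method": "arm_command", "body": {"delta_pos": [[0,0,-0.015],[0,0,-0.025],[0,0,-0.025],[0,0,-0.025],[0,0,-0.02]], "turn": [0,0,0,0,0]}}

```text
clock: 8.12
ee_pos: [519.2, 198.1, 158.8]
eef_rot: [0.001, -0.04, 0.999, 0.0]
wrist_force: [1.1, -0.3, -0.1]
grip_width: 31.6
grip_force: 29.9
```

The last descent overshot by about 4 mm and the wrist force spiked to 160 N, past the 120 N limit. Every descent from here will end slowly. I'm carrying on with the packer.

Call:
{"method": "arm_command", "body": {"delta_pos": [[0.005,0.026,0],[0.005,0.026,0],[0.005,0.026,0],[0.005,0.026,0],[0.005,0.026,0]], "turn": [0,0,0,0,0]}}

```text
clock: 8.53
ee_pos: [483.2, 326.6, 156.7]
eef_rot: [0.0, -0.039, 0.999, 0.0]
wrist_force: [-0.6, 0.2, 0.6]
grip_width: 31.4
grip_force: 29.9
```

Call:
{"method": "arm_command", "body": {"delta_pos": [[0,0,0.025],[0,0,0.03],[0,0,0.03],[0,0,0.02],[0,0,0.01]], "turn": [0,0,0,0,0]}}

```text
clock: 8.95
ee_pos: [481.4, 324.5, 37.7]
eef_rot: [-0.003, -0.04, 0.999, -0.001]
wrist_force: [-1.0, 0.3, -0.8]
grip_width: 31.5
grip_force: 29.9
```

Call:
{"method": "arm_command", "body": {"delta_pos": [[0,0,0.01],[0,0,0.007],[0,0,0.004],[0,0,0.002],[0,0,0]], "turn": [0,0,0,0,0]}}

```text
clock: 9.37
ee_pos: [484.3, 325.7, 19.1]
eef_rot: [0.001, -0.04, 0.999, 0.0]
wrist_force: [0.8, -0.8, -2.2]
grip_width: 31.8
grip_force: 29.9
```

Call:
{"method": "arm_command", "body": {"delta_pos": [[0,0,0],[0,0,0],[0,0,-0.03],[0,0,-0.04],[0,0,-0.04]], "turn": [0,0,0,0,0], "claw": 0.75}}

```text
clock: 9.78
ee_pos: [483.0, 325.1, 129.0]
eef_rot: [-0.001, -0.04, 0.999, -0.001]
wrist_force: [1.1, 0.9, -0.3]
grip_width: 61.4
grip_force: 0.0
```

Call:
{"method": "arm_command", "body": {"delta_pos": [[0.0118,-0.0365,-0.03],[0.0118,-0.0365,-0.02],[0.0118,-0.0365,0],[0.0118,-0.0365,0],[0.0118,-0.0365,0]], "turn": [0,0,0,0,0]}}

```text
clock: 10.2
ee_pos: [440.9, 144.5, 175.1]
eef_rot: [0.002, -0.04, 0.999, 0.0]
wrist_force: [0.5, -1.2, -0.1]
grip_width: 70.5
grip_force: 0.0
```

Call:
{"method": "arm_command", "body": {"delta_pos": [[0.0118,-0.0365,0],[0.0118,-0.0365,0],[0.0118,-0.0365,0],[0.0118,-0.0365,0],[0.0118,-0.0365,0]], "turn": [0,0,0,0,0]}}

```text
clock: 10.62
ee_pos: [396.1, -42.4, 174.5]
eef_rot: [0.001, -0.04, 0.999, -0.0]
wrist_force: [0.8, -0.1, -0.7]
grip_width: 70.5
grip_force: 0.0
```

Call:
{"method": "arm_command", "body": {"delta_pos": [[0.0118,-0.0365,0],[0.0118,-0.0365,0],[0.0118,-0.0365,0],[0.0118,-0.0365,0],[0.0118,-0.0365,0]], "turn": [0,0,0,0,0]}}

```text
clock: 11.03
ee_pos: [351.6, -229.4, 174.6]
eef_rot: [0.001, -0.039, 0.999, -0.001]
wrist_force: [-0.2, 0.2, 0.7]
grip_width: 70.5
grip_force: 0.0
```

Call:
{"method": "arm_command", "body": {"delta_pos": [[0,0,0],[0,0,0],[0,0,0],[0,0,0],[0,0,0]], "turn": [0.119,0.119,0.119,0.119,0.119]}}

```text
clock: 11.45
ee_pos: [352.3, -227.8, 174.3]
eef_rot: [0.001, 0.258, 0.966, -0.0]
wrist_force: [0.4, 0.1, -0.6]
grip_width: 70.3
grip_force: 0.0
```

Call:
{"method": "arm_command", "body": {"delta_pos": [[0,0,0],[0,0,0],[0,0,0],[0,0,0]], "turn": [0.119,0.12,0,0]}}

```text
clock: 11.78
ee_pos: [352.4, -227.6, 174.1]
eef_rot: [0.001, 0.367, 0.93, -0.0]
wrist_force: [-0.3, 0.0, -1.2]
grip_width: 70.9
grip_force: 0.0
```

```bash
python3 - <<'E'
from h import *
import pickle
s=get_state();print(s['ee_pos'],s['eef_rot'])
cw=calibration('wrist');i=snapshot('wrist');pickle.dump(cw,open('w2.pkl','wb'))
save('w2.png',i,(100,60,500,330),2)
E
```

```text
[ 352.37496024 -227.58801004  174.09846765] [ 7.04937105e-04  3.67102233e-01  9.30180291e-01 -2.80846947e-04]
```

View pics/w2.png

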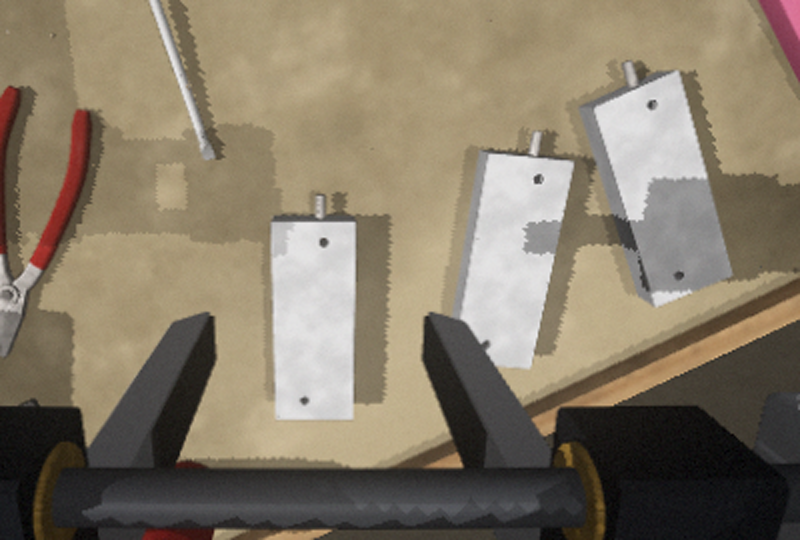

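```bash
cat >> h.py <<'E'
def quad(c,q,z,x0=0,y0=0,k=1.):
    "corners: dowel-end 2 then foot-end 2 -> centre, length, width, dowel angle"
    P=np.array([pt(c,x0+(u+.5)/k-.5,y0+(v+.5)/k-.5,z)[:2] for u,v in q]);d=(P[0]+P[1]-P[2]-P[3])/2
    return P.mean(0).round(1),round(np.linalg.norm(d),1),round(np.linalg.norm((P[1]+P[2]-P[0]-P[3])/2),1),round(np.degrees(np.arctan2(d[1],d[0])),1)
def tool(s,target,yaw=None):
    "world delta -> tool axes"
    r=rot(s['eef_rot']);d=np.array(target)-s['ee_pos'];t=r.T@d
    y=np.degrees(np.arctan2(r[1,0],r[0,0]));print('yaw',y.round(1),'delta',t.round(1),'turn',None if yaw is None else np.radians((y-yaw+180)%360-180).round(3))
E
python3 - <<'E'
from h import *
import pickle
c=pickle.load(open('w2.pkl','rb'))
for q in ([(271,222),(356,222),(353,419),(276,419)],[(483,152),(574,160),(530,369),(457,352)],[(594,106),(681,71),(731,277),(652,306)]):
    r=quad(c,q,20,100,60,2);print(r)
r=quad(c,[(271,222),(356,222),(353,419),(276,419)],20,100,60,2)
a=np.radians(r[3]);g=r[0]+48*np.array([np.cos(a),np.sin(a)]);print(g)
tool(get_state(),[*g,18],r[3])
E
```

```text
(array([ 390.2, -267.2]), np.float64(127.6), np.float64(48.8), np.float64(137.0))
(array([ 440.5, -156.4]), np.float64(125.1), np.float64(49.6), np.float64(132.6))
(array([469.7, -65.6]), np.float64(127.2), np.float64(49.3), np.float64(160.3))
[ 355.09502232 -234.46407872]
yaw 136.9 delta [ -6.5  -3.2 156. ] turn -0.001
```

Call:
{"method": "arm_command", "body": {"delta_pos": [[-0.005,-0.0025,0.025],[0,0,0.03],[0,0,0.03],[0,0,0.025],[0,0,0.015]], "turn": [0,0,0,0,0]}}

```text
clock: 12.25
ee_pos: [352.7, -231.4, 45.5]
eef_rot: [-0.002, 0.367, 0.93, 0.001]
wrist_force: [-0.3, 0.2, -0.3]
grip_width: 70.4
grip_force: 0.0
```

Call:
{"method": "arm_command", "body": {"delta_pos": [[0,0,0.01],[0,0,0.008],[0,0,0.007],[0,0,0.004],[0,0,0.002]], "turn": [0,0,0,0,0]}}

```text
clock: 12.67
ee_pos: [354.5, -232.9, 17.5]
eef_rot: [0.0, 0.368, 0.93, -0.0]
wrist_force: [-0.5, 0.2, -0.7]
grip_width: 70.6
grip_force: 0.0
```

Call:
{"method": "arm_command", "body": {"delta_pos": [[0,0,0],[0,0,0],[0,0,0],[0,0,0],[0,0,0]], "turn": [0,0,0,0,0], "claw": 0}}

```text
clock: 13.08
ee_pos: [354.4, -233.1, 18.0]
eef_rot: [0.001, 0.368, 0.93, -0.0]
wrist_force: [-0.8, -0.3, 1.8]
grip_width: 48.5
grip_force: 30.0
```

Call:
{"method": "arm_command", "body": {"delta_pos": [[0,0,-0.004],[0,0,-0.006],[0,0,-0.01],[0,0,-0.01],[0,0,-0.01]], "turn": [0,0,0,0,0]}}

```text
clock: 13.5
ee_pos: [354.2, -232.6, 58.5]
eef_rot: [0.0, 0.368, 0.93, -0.0]
wrist_force: [-0.2, -0.4, -3.0]
grip_width: 48.5
grip_force: 30.0
```

```bash
python3 - <<'E'
from h import *
s=get_state();print(s['wrist_force'],s['moment'])
i=snapshot('wrist');c=px(calibration('scene'),s['ee_pos']).astype(int);j=snapshot('scene')
print(c)
a=cv2.resize(i[100:360,130:390],(390,390));x,y=c;b=cv2.resize(j[y-65:y+65,x-65:x+65],(390,390),interpolation=2)
save('w3.png',np.hstack([a,b]))
E
```

```text
[-0.17753689 -0.3699182  -3.03733409] [ 0.06361247 -0.01379031 -0.02142456]
[342 159]
```

View pics/w3.png

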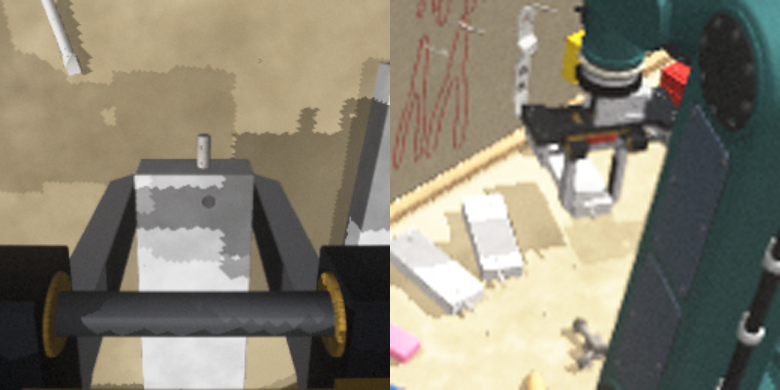

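The block is held level, so pad friction stops it swinging. I'll try a lighter squeeze.

Call:
{"method": "arm_command", "body": {"delta_pos": [[0,0,0],[0,0,0],[0,0,0]], "turn": [0,0,0], "claw": 0.5}}

```text
clock: 13.85
ee_pos: [353.8, -232.3, 56.8]
eef_rot: [-0.001, 0.368, 0.93, 0.0]
wrist_force: [-0.2, -0.3, -3.9]
grip_width: 48.5
grip_force: 30.0
```

Call:
{"method": "arm_command", "body": {"delta_pos": [[0,0,0],[0,0,0],[0,0,0]], "turn": [0,0,0], "claw": 0.511}}

```text
clock: 14.1
ee_pos: [354.0, -232.5, 57.0]
eef_rot: [-0.0, 0.368, 0.93, 0.0]
wrist_force: [-0.7, 0.5, -2.8]
grip_width: 48.5
grip_force: 30.0
```

Call:
{"method": "arm_command", "body": {"delta_pos": [[0,0,0.015],[0,0,0.012],[0,0,0.007],[0,0,0.003],[0,0,0.002]], "turn": [0,0,0,0,0]}}

```text
clock: 14.52
ee_pos: [353.9, -232.5, 18.1]
eef_rot: [-0.001, 0.368, 0.93, 0.0]
wrist_force: [-1.7, 2.2, 8.2]
grip_width: 48.8
grip_force: 30.0
```

Call:
{"method": "arm_command", "body": {"delta_pos": [[0,0,0],[0,0,0],[0,0,-0.004],[0.007,0,-0.004],[0.008,0,-0.003]], "turn": [0,0,0,0,0], "claw": 0.75}}

```text
clock: 14.93
ee_pos: [343.7, -222.8, 30.8]
eef_rot: [0.001, 0.369, 0.93, -0.0]
wrist_force: [0.3, -0.3, -0.3]
grip_width: 70.1
grip_force: 0.0
```

Call:
{"method": "arm_command", "body": {"delta_pos": [[0,0,0],[0,0,0],[0,0,0],[0,0,0],[0,0,0]], "turn": [0,0,0,0,0], "claw": 0}}

```text
clock: 15.35
ee_pos: [343.3, -222.4, 29.5]
eef_rot: [-0.0, 0.369, 0.93, 0.0]
wrist_force: [0.0, 1.0, 1.8]
grip_width: 48.0
grip_force: 30.0
```

Call:
{"method": "arm_command", "body": {"delta_pos": [[0,0,-0.003],[0,0,-0.01],[0,0,-0.015],[0,0,-0.02],[0,0,-0.02]], "turn": [0,0,0,0,0]}}

```text
clock: 15.77
ee_pos: [342.4, -221.7, 97.6]
eef_rot: [-0.001, 0.369, 0.93, 0.0]
wrist_force: [0.3, 0.1, -2.6]
grip_width: 47.8
grip_force: 30.0
```

```bash
python3 - <<'E'
from h import *
s=get_state();print(s['wrist_force'],s['moment'],s['ee_pos'])
i=snapshot('wrist');c=px(calibration('scene'),s['ee_pos']).astype(int);j=snapshot('scene')
a=cv2.resize(i[100:360,130:390],(390,390));x,y=c;b=cv2.resize(j[y-65:y+65,x-65:x+65],(390,390),interpolation=2)
save('w4.png',np.hstack([a,b]))
E
```

```text
[ 0.33384683  0.07631144 -2.58621654] [ 0.06976533 -0.08623755  0.03721231] [ 342.41063074 -221.70368798   97.59445416]
```

View pics/w4.png

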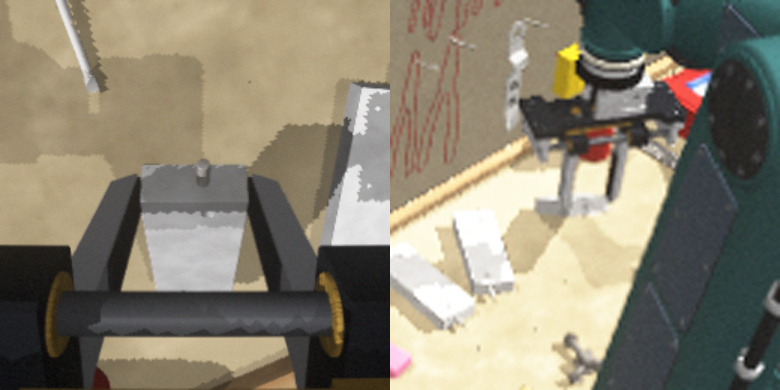

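It now droops about 40°. The lift to carry height has quick starts, to swing it further.

Call:
{"method": "arm_command", "body": {"delta_pos": [[0,0,-0.0417],[0,0,0],[0,0,0],[0,0,-0.0417],[0,0,0]], "turn": [0,0,0,0,0]}}

```text
clock: 16.28
ee_pos: [343.8, -222.9, 182.7]
eef_rot: [0.001, 0.368, 0.93, -0.001]
wrist_force: [-0.1, -0.4, -2.4]
grip_width: 47.8
grip_force: 30.0
```

Call:
{"method": "arm_command", "body": {"delta_pos": [[0,0,0],[0,0,-0.0417],[0,0,0],[0,0,0],[0,0,0]], "turn": [0,0,0,0,0]}}

```text
clock: 16.7
ee_pos: [343.9, -223.0, 221.5]
eef_rot: [0.001, 0.369, 0.93, -0.0]
wrist_force: [-0.4, 0.1, -3.6]
grip_width: 47.8
grip_force: 30.0
```

```bash
python3 - <<'E'
from h import *
s=get_state();print(s['wrist_force'],s['moment'],s['ee_pos'])
i=snapshot('wrist');c=px(calibration('scene'),s['ee_pos']).astype(int);j=snapshot('scene')
a=cv2.resize(i[100:360,130:390],(390,390));x,y=c;b=cv2.resize(j[y-65:y+65,x-65:x+65],(390,390),interpolation=2)
save('w5.png',np.hstack([a,b]))
E
```

```text
[-0.40260008  0.09955778 -3.64982417] [ 0.00244109 -0.1340331   0.01420612] [ 343.86226094 -222.96300953  221.48204433]
```

View pics/w5.png

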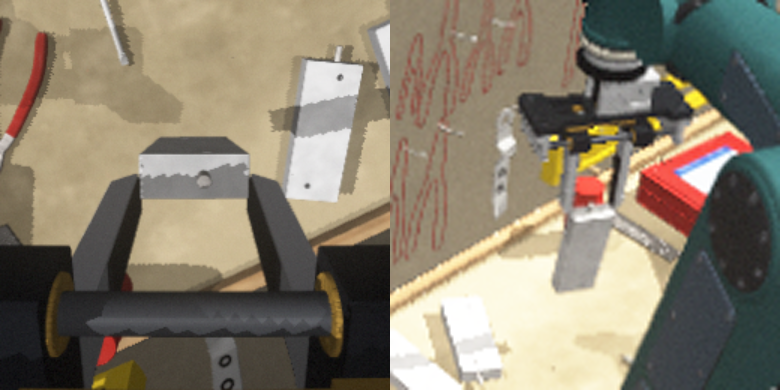

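```bash
cat >> h.py <<'E'
def hang(c,s,v1,v2,vf,u):
    "rows (full image) of camera-side top edge, other top edge, camera-side foot edge -> top-middle offset in tool x,z(up) from TCP, tilt deg(+: foot to +x)"
    from scipy.optimize import least_squares
    r=rot(s['eef_rot']);p=np.array(s['ee_pos'])
    def f(q):
        a=q[2];up=np.array([-np.sin(a),0,-np.cos(a)]);n=np.array([np.cos(a),0,-np.sin(a)])
        m=np.array([q[0],0,-q[1]]);P=[m+10*n,m-10*n,m+10*n-128*up]
        return [px(c,p+r@k)[1]-v for k,v in zip(P,(v1,v2,vf))]
    o=least_squares(f,[0,10,0]);return o.x[:2].round(1),np.degrees(o.x[2]).round(1),o.cost
E
python3 - <<'E'
from h import *
s=get_state();c=calibration('wrist')
g=lambda v:100+(v+.5)/1.5-.5
for a in((153,199,137),(152,200,138),(154,199,136)):print(hang(c,s,*map(g,a),0))
tool(s,[562.3-13.0,207.1-1.0,222],184.6)
E
```

```text
(array([10.1, -6.9]), np.float64(-13.1), np.float64(0.0))
(array([12.8,  0.1]), np.float64(-13.7), np.float64(3.0082374039293097e-19))
(array([  8.5, -10.4]), np.float64(-12.5), np.float64(2.4233807008389483e-27))
yaw 136.8 delta [143.4 453.3  -0.8] turn -0.835
```

It hangs dowel up, tilted about 13° with the foot toward tool -x. I'm carrying it over the bed.

Call:
{"method": "arm_command", "body": {"delta_pos": [[0.005,0.014,-0.01],[0.01,0.027,-0.01],[0.01,0.027,0],[0.01,0.027,0],[0.01,0.027,0]], "turn": [0,0,0,0,0]}}

```text
clock: 17.22
ee_pos: [394.4, -101.6, 241.6]
eef_rot: [-0.0, 0.369, 0.929, 0.0]
wrist_force: [0.5, -0.4, -2.7]
grip_width: 47.6
grip_force: 30.0
```

Call:
{"method": "arm_command", "body": {"delta_pos": [[0.01,0.027,0],[0.01,0.027,0],[0.01,0.027,0],[0.01,0.027,0],[0.01,0.027,0]], "turn": [0,0,0,0,0]}}

```text
clock: 17.63
ee_pos: [450.4, 31.4, 241.2]
eef_rot: [-0.0, 0.368, 0.93, -0.0]
wrist_force: [-0.2, -0.6, -3.8]
grip_width: 47.8
grip_force: 30.0
```

Call:
{"method": "arm_command", "body": {"delta_pos": [[0.01,0.027,0],[0.01,0.027,0],[0.01,0.027,0],[0.01,0.027,0],[0.01,0.027,0]], "turn": [0,0,0,0,0]}}

```text
clock: 18.05
ee_pos: [506.5, 164.0, 240.8]
eef_rot: [-0.001, 0.368, 0.93, -0.001]
wrist_force: [1.0, -0.1, -2.5]
grip_width: 47.9
grip_force: 30.0
```

Call:
{"method": "arm_command", "body": {"delta_pos": [[0.01,0.027,0],[0.006,0.014,0],[0.004,0,0],[0,0,0],[0,0,0]], "turn": [0,0,-0.04,-0.08,-0.08]}}

```text
clock: 18.47
ee_pos: [519.5, 206.3, 240.9]
eef_rot: [-0.001, 0.272, 0.962, -0.001]
wrist_force: [-0.1, 0.5, -3.1]
grip_width: 47.7
grip_force: 30.0
```

Call:
{"method": "arm_command", "body": {"delta_pos": [[0,0,0],[0,0,0],[0,0,0],[0,0,0],[0,0,0]], "turn": [-0.08,-0.08,-0.08,-0.08,-0.08]}}

```text
clock: 18.88
ee_pos: [519.6, 205.6, 241.2]
eef_rot: [-0.001, 0.076, 0.997, -0.001]
wrist_force: [-0.1, -0.5, -3.9]
grip_width: 47.3
grip_force: 30.0
```

Call:
{"method": "arm_command", "body": {"delta_pos": [[0,0,0],[0,0,0],[0,0,0],[0,0,0],[0,0,0]], "turn": [-0.08,-0.08,-0.075,0,0]}}

```text
clock: 19.3
ee_pos: [519.6, 205.7, 241.5]
eef_rot: [-0.001, -0.039, 0.999, -0.0]
wrist_force: [0.5, -0.5, -3.6]
grip_width: 48.1
grip_force: 30.0
```

```bash
python3 - <<'E'
from h import *
s=get_state();tool(s,[518.4,203.6,240],184.6);print(s['ee_pos'])
i=snapshot('wrist');np.save('w6.npy',i);save('w6.png',i[100:360,60:440],None,1.8)
E
```

```text
yaw -175.5 delta [ 1.4 -2.   1.5] turn -0.002
[519.61566093 205.71976248 241.50102873]
```

View pics/w6.png

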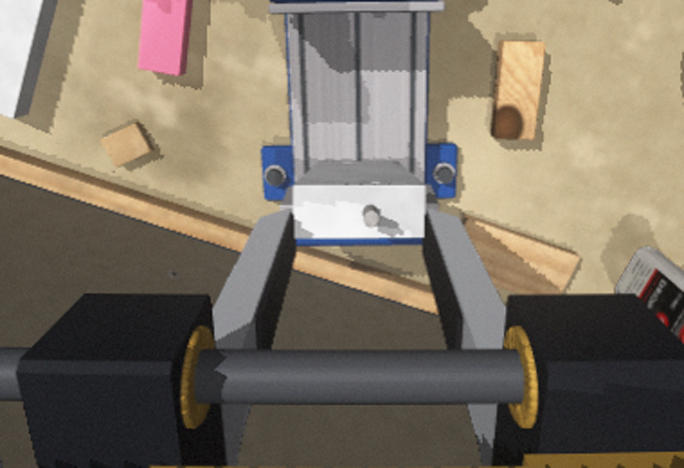

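Call:
{"method": "arm_command", "body": {"delta_pos": [[0.001,-0.002,0.012],[0,0,0.02],[0,0,0.018],[0,0,0.01],[0,0,0.006]], "turn": [0,0,0,0,0]}}

```text
clock: 19.77
ee_pos: [517.9, 203.6, 174.2]
eef_rot: [-0.002, -0.04, 0.999, -0.0]
wrist_force: [-0.2, 1.4, -2.9]
grip_width: 47.7
grip_force: 30.0
```

Call:
{"method": "arm_command", "body": {"delta_pos": [[-0.005,0,0],[-0.005,0,0],[-0.004,0,0],[-0.002,0,0],[0,0,0]], "turn": [0,0,0,0,0]}}

```text
clock: 20.18
ee_pos: [536.0, 205.4, 177.4]
eef_rot: [0.001, -0.04, 0.999, 0.0]
wrist_force: [0.6, -0.4, -2.2]
grip_width: 47.6
grip_force: 30.0
```

Call:
{"method": "arm_command", "body": {"delta_pos": [[-0.004,0,0],[-0.004,0,0],[-0.004,0,0],[-0.002,0,0],[0,0,0]], "turn": [0,0,0,0,0]}}

```text
clock: 20.6
ee_pos: [549.0, 206.4, 176.2]
eef_rot: [-0.0, -0.04, 0.999, -0.0]
wrist_force: [0.5, -0.3, -2.5]
grip_width: 47.9
grip_force: 30.0
```

Call:
{"method": "arm_command", "body": {"delta_pos": [[-0.003,0,0],[-0.003,0,0],[-0.002,0,0],[0,0,0]], "turn": [0,0,0,0]}}

```text
clock: 20.93
ee_pos: [557.0, 207.0, 176.3]
eef_rot: [-0.0, -0.04, 0.999, -0.0]
wrist_force: [-1.6, -0.0, -1.6]
grip_width: 47.5
grip_force: 30.0
```

Call:
{"method": "arm_command", "body": {"delta_pos": [[-0.002,0,0],[-0.002,0,0],[0,0,0],[0,0,0]], "turn": [0,0,0,0]}}

```text
clock: 21.27
ee_pos: [560.8, 207.3, 176.4]
eef_rot: [-0.0, -0.04, 0.999, -0.0]
wrist_force: [-1.3, 0.1, -2.4]
grip_width: 47.2
grip_force: 30.0
```

```bash
python3 - <<'E'
from h import *
s=get_state();print(s['ee_pos'],s['wrist_force'],s['moment'])
i=snapshot('wrist');np.save('w7.npy',i)
cw=px(calibration('scene'),[540,205,100]).astype(int);print(cw);j=snapshot('scene');x,y=cw
save('w7.png',np.hstack([cv2.resize(i[100:300,160:360],(400,400)),cv2.resize(j[y-50:y+50,x-50:x+50],(400,400),interpolation=2)]))
E
```

```text
[560.78251829 207.33613034 176.36992813] [-1.25814985  0.07277307 -2.39841727] [0.02904887 0.18624107 0.07094024]
[227 202]
```

View pics/w7.png

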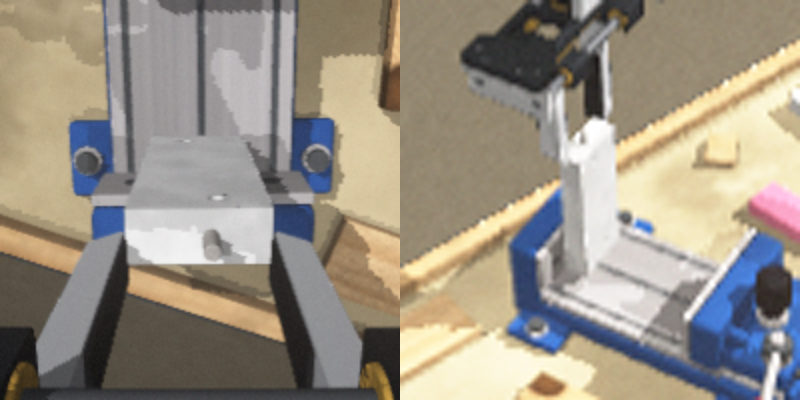

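```bash
python3 - <<'E'
from h import *
s=get_state();c=calibration('wrist')
g=lambda v:100+(v+.5)/2-.5
for a in((207,263,137),(206,264,137),(208,262,137)):print(hang(c,s,*map(g,a),0))
E
```

```text
(array([  7.6, -13.5]), np.float64(-1.2), np.float64(5.6545549686242126e-27))
(array([ 9.8, -7.8]), np.float64(-1.6), np.float64(3.2311742677852644e-27))
(array([  5.2, -19.6]), np.float64(-0.6), np.float64(8.261870264656837e-22))
```

The block is now upright (about -1°) and flush with the fixed jaw. I'm lowering to touch the bed.

Call:
{"method": "arm_command", "body": {"delta_pos": [[0,0,0.002],[0,0,0.002],[0,0,0.001],[0,0,0]], "turn": [0,0,0,0]}}

```text
clock: 21.7
ee_pos: [560.4, 207.3, 170.8]
eef_rot: [-0.0, -0.04, 0.999, -0.0]
wrist_force: [-0.9, 0.3, -4.9]
grip_width: 47.7
grip_force: 30.0
```

Call:
{"method": "arm_command", "body": {"delta_pos": [[0,0,0.001],[0,0,0.001],[0,0,0],[0,0,0]], "turn": [0,0,0,0]}}

```text
clock: 22.03
ee_pos: [560.6, 207.3, 169.1]
eef_rot: [-0.0, -0.04, 0.999, -0.0]
wrist_force: [-0.8, 0.7, -3.2]
grip_width: 47.9
grip_force: 30.0
```

Call:
{"method": "arm_command", "body": {"delta_pos": [[0,0,0.001],[0,0,0.001],[0,0,0],[0,0,0]], "turn": [0,0,0,0]}}

```text
clock: 22.37
ee_pos: [561.4, 207.3, 168.7]
eef_rot: [0.001, -0.04, 0.999, 0.0]
wrist_force: [-1.2, 0.4, 2.7]
grip_width: 47.4
grip_force: 30.0
```

Call:
{"method": "arm_command", "body": {"delta_pos": [[0,0,0],[0,0,0],[0,0,0],[0,0,-0.005],[0,0,-0.015]], "turn": [0,0,0,0,0], "claw": 0.65}}

```text
clock: 22.78
ee_pos: [559.4, 207.0, 184.8]
eef_rot: [-0.003, -0.04, 0.999, -0.001]
wrist_force: [-0.3, 0.0, -1.1]
grip_width: 61.2
grip_force: 0.0
```

Call:
{"method": "arm_command", "body": {"delta_pos": [[0,0,-0.02],[0,0,-0.02],[0,0,0],[0,0,0]], "turn": [0,0,0,0]}}

```text
clock: 23.12
ee_pos: [561.5, 207.6, 228.9]
eef_rot: [0.002, -0.04, 0.999, 0.0]
wrist_force: [0.4, 0.5, -0.4]
grip_width: 61.0
grip_force: 0.0
```

```bash
python3 - <<'E'
from h import *
s=get_state();print(s['ee_pos']);c=calibration('wrist')
i=snapshot('wrist')
o=i.copy()
X=np.array([-.08,.997,0]);Y=np.array([-.997,-.08,0]);V=np.array([562.3,207.1,158.])
for dx,dy in((-24,0),(24,0),(24,20),(-24,20)):
    p=px(c,V+X*dx+Y*dy);print(p.round(1))
save('w8.png',i[100:300,160:360],None,3)
tool(s,[437.8+1.2-.67*63+1,-157.2+.745*63,175],132)
E
```

```text
[561.52745869 207.59041811 228.86927637]
[231.5 202. ]
[286.5 202. ]
[287.1 179.8]
[230.9 179.8]
yaw -175.4 delta [ 188.9 -303.7   53. ] turn 0.918
```

View pics/w8.png

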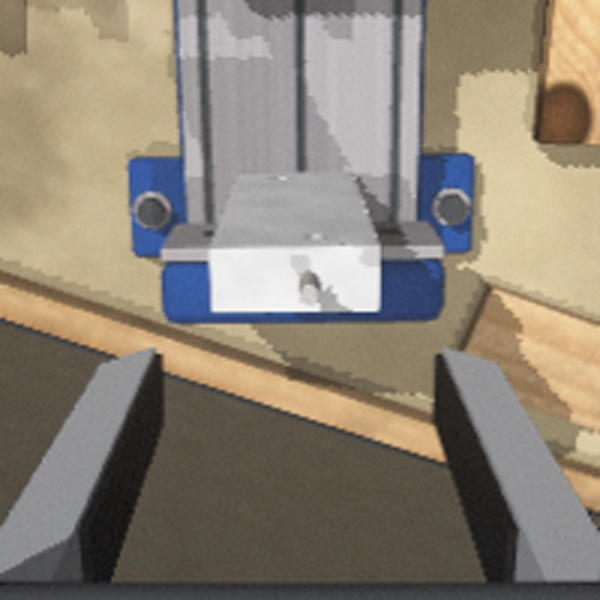

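Block C stands flush with the fixed jaw: its top is at crop rows 247–311, as predicted. Next is block A, since it has the clearer finger space.

Call:
{"method": "arm_command", "body": {"delta_pos": [[0.0214,-0.0299,0],[0.0214,-0.0299,0],[0.0214,-0.0299,0],[0.0214,-0.0299,0],[0.0214,-0.0299,0]], "turn": [0,0,0,0,0], "claw": 0.7}}

```text
clock: 23.58
ee_pos: [464.1, 48.7, 225.0]
eef_rot: [-0.002, -0.04, 0.999, -0.0]
wrist_force: [0.2, -0.2, -0.5]
grip_width: 66.1
grip_force: 0.0
```

Call:
{"method": "arm_command", "body": {"delta_pos": [[0.0214,-0.0299,0],[0.0214,-0.0299,0],[0.0214,-0.0299,0],[0,0,0.02],[0,0,0.025]], "turn": [0,0,0,0.0834,0.0834]}}

```text
clock: 24.0
ee_pos: [409.1, -46.8, 182.4]
eef_rot: [0.002, 0.048, 0.999, -0.0]
wrist_force: [-0.2, -0.1, 0.1]
grip_width: 65.8
grip_force: 0.0
```

Call:
{"method": "arm_command", "body": {"delta_pos": [[0,0,0.025],[0,0,0.025],[0,0,0.025],[0,0,0.01],[0,0,0]], "turn": [0.0834,0.0834,0.0834,0,0]}}

```text
clock: 24.42
ee_pos: [406.1, -44.0, 93.2]
eef_rot: [-0.004, 0.167, 0.986, 0.0]
wrist_force: [0.4, 0.5, -0.1]
grip_width: 65.6
grip_force: 0.0
```

```bash
python3 - <<'E'
from h import *
s=get_state();tool(s,[410,-44.5,29.5],160.7);print(s['ee_pos']);c=calibration('wrist')
i=snapshot('wrist');g=cv2.cvtColor(i,cv2.COLOR_RGB2GRAY)
a=np.radians(160.7);d=np.array([np.cos(a),np.sin(a)]);n=np.array([-d[1],d[0]])
C=np.array([468.5,-65]);Q=[px(c,[*(C+l*d+w*n),20]) for l,w in((64,-24),(64,24),(-64,24),(-64,-24),(64,0))]
print(np.round(Q,1))
o=i.copy();cv2.polylines(o,[np.round(np.array(Q[:4])*8).astype(int)],True,(255,0,0),1,shift=3)
save('w9.png',o[60:330,120:400],None,2.1)
E
```

```text
yaw 160.8 delta [-4.4  0.9 63.7] turn 0.002
[406.12830846 -44.04176544  93.19263812]
[[287.8 203.1]
 [233.4 203.1]
 [236.4 323.9]
 [284.1 324. ]
 [260.6 203.1]]
```

View pics/w9.png

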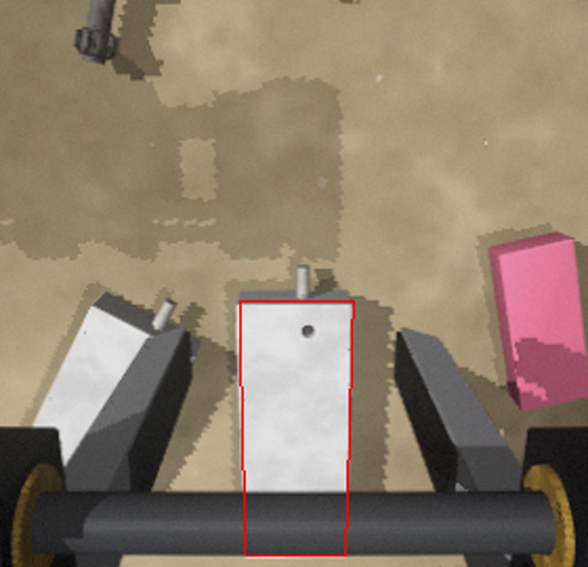

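Call:
{"method": "arm_command", "body": {"delta_pos": [[0,0,0.02],[0,0,0.018],[0,0,0.01],[0,0,0.006],[0,0,0]], "turn": [0,0,0,0,0]}}

```text
clock: 24.88
ee_pos: [409.0, -44.7, 43.1]
eef_rot: [-0.001, 0.167, 0.986, -0.0]
wrist_force: [-0.2, 0.1, 0.4]
grip_width: 65.4
grip_force: 0.0
```

Call:
{"method": "arm_command", "body": {"delta_pos": [[0,0,0.003],[0,0,0.002],[0,0,0]], "turn": [0,0,0]}}

```text
clock: 25.13
ee_pos: [409.7, -44.9, 38.9]
eef_rot: [0.001, 0.168, 0.986, -0.0]
wrist_force: [-0.3, -0.3, 0.3]
grip_width: 66.0
grip_force: 0.0
```

Call:
{"method": "arm_command", "body": {"delta_pos": [[0,0,0.004],[0,0,0.003],[0,0,0.0025],[0,0,0],[0,0,0]], "turn": [0,0,0,0,0]}}

```text
clock: 25.55
ee_pos: [409.0, -44.8, 28.6]
eef_rot: [-0.0, 0.168, 0.986, -0.0]
wrist_force: [0.3, 0.0, -0.5]
grip_width: 65.7
grip_force: 0.0
```

Call:
{"method": "arm_command", "body": {"delta_pos": [[0,0,0],[0,0,0],[0,0,0],[0,0,0],[0,0,0]], "turn": [0,0,0,0,0], "claw": 0}}

```text
clock: 25.97
ee_pos: [409.4, -44.8, 29.1]
eef_rot: [0.0, 0.168, 0.986, -0.0]
wrist_force: [-0.5, 0.2, -0.3]
grip_width: 48.0
grip_force: 30.0
```

Call:
{"method": "arm_command", "body": {"delta_pos": [[0,0,-0.003],[0,0,-0.01],[0,0,-0.015],[0,0,-0.02],[0,0,-0.02]], "turn": [0,0,0,0,0]}}

```text
clock: 26.38
ee_pos: [408.1, -44.5, 97.2]
eef_rot: [-0.001, 0.168, 0.986, 0.0]
wrist_force: [1.5, -0.8, -1.4]
grip_width: 47.9
grip_force: 30.0
```

Call:
{"method": "arm_command", "body": {"delta_pos": [[0,0,0],[0,0,0],[0,0,-0.0417],[0,0,0],[0,0,0]], "turn": [0,0,0,0,0]}}

```text
clock: 26.8
ee_pos: [409.8, -45.0, 138.7]
eef_rot: [0.001, 0.168, 0.986, -0.0]
wrist_force: [-0.4, -0.4, -3.2]
grip_width: 47.8
grip_force: 30.0
```

Call:
{"method": "arm_command", "body": {"delta_pos": [[0,0,-0.0417],[0,0,0],[0,0,0],[0,0,-0.0417],[0,0,0]], "turn": [0,0,0,0,0]}}

```text
clock: 27.22
ee_pos: [409.9, -44.9, 223.5]
eef_rot: [0.001, 0.168, 0.986, -0.0]
wrist_force: [1.4, -0.1, -1.1]
grip_width: 47.7
grip_force: 30.0
```

Call:
{"method": "arm_command", "body": {"delta_pos": [[0,0,0],[0,0,-0.02],[0,0,0],[0,0,0]], "turn": [0,0,0,0]}}

```text
clock: 27.55
ee_pos: [410.2, -45.1, 241.4]
eef_rot: [0.001, 0.168, 0.986, -0.0]
wrist_force: [0.5, 0.4, -3.9]
grip_width: 48.1
grip_force: 30.0
```

```bash
python3 - <<'E'
from h import *
s=get_state();print(s['ee_pos'],s['moment']);c=calibration('wrist')
i=snapshot('wrist');np.save('w10.npy',i);g=cv2.cvtColor(i,cv2.COLOR_RGB2GRAY).astype(int)
for u in(238,250,275):print(u,[ (v,g[v,u]) for v in range(170,250,2)])
E
```

```text
[410.19557244 -45.05848649 241.38838038] [-0.02270045 -0.24747474  0.00955206]
238 [(170, np.int64(176)), (172, np.int64(175)), (174, np.int64(174)), (176, np.int64(173)), (178, np.int64(171)), (180, np.int64(170)), (182, np.int64(137)), (184, np.int64(111)), (186, np.int64(113)), (188, np.int64(121)), (190, np.int64(121)), (192, np.int64(101)), (194, np.int64(101)), (196, np.int64(98)), (198, np.int64(103)), (200, np.int64(99)), (202, np.int64(114)), (204, np.int64(212)), (206, np.int64(210)), (208, np.int64(209)), (210, np.int64(207)), (212, np.int64(209)), (214, np.int64(208)), (216, np.int64(204)), (218, np.int64(206)), (220, np.int64(208)), (222, np.int64(207)), (224, np.int64(129)), (226, np.int64(132)), (228, np.int64(133)), (230, np.int64(135)), (232, np.int64(144)), (234, np.int64(187)), (236, np.int64(188)), (238, np.int64(190)), (240, np.int64(191)), (242, np.int64(191)), (244, np.int64(190)), (246, np.int64(186)), (248, np.int64(186))]
250 [(170, np.int64(183)), (172, np.int64(186)), (174, np.int64(190)), (176, np.int64(188)), (178, np.int64(187)), (180, np.int64(185)), (
[... 922 characters left out ...]
, (186, np.int64(181)), (188, np.int64(181)), (190, np.int64(176)), (192, np.int64(93)), (194, np.int64(97)), (196, np.int64(97)), (198, np.int64(94)), (200, np.int64(81)), (202, np.int64(113)), (204, np.int64(209)), (206, np.int64(210)), (208, np.int64(210)), (210, np.int64(208)), (212, np.int64(213)), (214, np.int64(208)), (216, np.int64(130)), (218, np.int64(124)), (220, np.int64(126)), (222, np.int64(126)), (224, np.int64(138)), (226, np.int64(206)), (228, np.int64(202)), (230, np.int64(207)), (232, np.int64(161)), (234, np.int64(180)), (236, np.int64(185)), (238, np.int64(184)), (240, np.int64(183)), (242, np.int64(184)), (244, np.int64(185)), (246, np.int64(182)), (248, np.int64(181))]
```

Same hang as block C: foot edge row 191, top edges rows 202 and 232. I'm carrying it to the bed in front of C.

Call:
{"method": "arm_command", "body": {"delta_pos": [[0,0.012,-0.01],[0,0.025,0],[0,0.03,0],[0,0.03,0],[0,0.03,0]], "turn": [0,0,0,0,0]}}

```text
clock: 28.02
ee_pos: [451.3, 76.2, 250.2]
eef_rot: [-0.001, 0.168, 0.986, -0.0]
wrist_force: [0.2, -0.3, -4.2]
grip_width: 47.9
grip_force: 30.0
```

Call:
{"method": "arm_command", "body": {"delta_pos": [[0,0.03,0],[0,0.03,0],[0,0.03,0],[0,0.03,0],[0,0.0145,0]], "turn": [0,0,0,0,0]}}

```text
clock: 28.43
ee_pos: [495.9, 205.1, 249.3]
eef_rot: [-0.001, 0.166, 0.986, 0.0]
wrist_force: [0.5, -0.1, -3.2]
grip_width: 47.9
grip_force: 30.0
```

Call:
{"method": "arm_command", "body": {"delta_pos": [[0,0,0],[0,0,0],[0,0,0],[0,0,0],[0,0,0]], "turn": [-0.05,-0.09,-0.09,-0.09,-0.05]}}

```text
clock: 28.85
ee_pos: [495.5, 201.5, 250.2]
eef_rot: [-0.001, -0.018, 1.0, -0.001]
wrist_force: [0.7, -0.8, -4.1]
grip_width: 47.8
grip_force: 30.0
```

Call:
{"method": "arm_command", "body": {"delta_pos": [[0,0,0],[0,0,0]], "turn": [-0.047,0]}}

```text
clock: 29.02
ee_pos: [495.5, 201.4, 250.4]
eef_rot: [-0.001, -0.04, 0.999, -0.001]
wrist_force: [0.5, -0.1, -2.7]
grip_width: 48.1
grip_force: 30.0
```

```bash
python3 - <<'E'
from h import *
tool(get_state(),[496.5,201.8,178],184.6)
E
```

```text
yaw -175.4 delta [-1.2  0.4 72.4] turn 0.0
```

Call:
{"method": "arm_command", "body": {"delta_pos": [[0,0.0007,0.015],[0,0,0.02],[0,0,0.02],[0,0,0.011],[0,0,0.006]], "turn": [0,0,0,0,0]}}

```text
clock: 29.43
ee_pos: [494.3, 202.0, 176.9]
eef_rot: [-0.002, -0.04, 0.999, -0.001]
wrist_force: [0.1, -1.3, -3.8]
grip_width: 48.1
grip_force: 30.0
```

Call:
{"method": "arm_command", "body": {"delta_pos": [[-0.005,0,0],[-0.006,0,0],[-0.006,0,0],[-0.005,0,0],[-0.004,0,0]], "turn": [0,0,0,0,0]}}

```text
clock: 29.85
ee_pos: [522.9, 204.9, 181.0]
eef_rot: [0.001, -0.04, 0.999, 0.0]
wrist_force: [-0.3, -0.0, -2.5]
grip_width: 47.9
grip_force: 30.0
```

Call:
{"method": "arm_command", "body": {"delta_pos": [[-0.004,0,0],[-0.004,0,0],[-0.003,0,0],[-0.002,0,0],[0,0,0]], "turn": [0,0,0,0,0]}}

```text
clock: 30.27
ee_pos: [534.6, 205.8, 179.7]
eef_rot: [-0.0, -0.04, 0.999, -0.0]
wrist_force: [-1.0, -1.4, -2.5]
grip_width: 48.3
grip_force: 30.0
```

Call:
{"method": "arm_command", "body": {"delta_pos": [[-0.002,0,0],[-0.002,0,0],[-0.001,0,0],[0,0,0]], "turn": [0,0,0,0]}}

```text
clock: 30.6
ee_pos: [539.5, 206.2, 179.9]
eef_rot: [-0.0, -0.04, 0.999, -0.0]
wrist_force: [-1.1, -0.2, -2.8]
grip_width: 47.7
grip_force: 30.0
```

```bash
python3 - <<'E'
from h import *
s=get_state();print(s['ee_pos'],s['wrist_force'],s['moment']);c=calibration('wrist')
i=snapshot('wrist');np.save('w11.npy',i);g=cv2.cvtColor(i,cv2.COLOR_RGB2GRAY).astype(int)
for u in(238,250,275):print(u,150,*g[150:250:2,u])
E
```

```text
[539.5460857  206.24442354 179.88738445] [-1.10832518 -0.23284092 -2.77127341] [ 0.06961588  0.24830383 -0.00282957]
238 150 151 152 151 153 154 152 152 146 150 152 164 166 157 159 165 162 161 166 166 165 169 166 162 158 157 159 162 183 213 213 212 210 209 213 233 235 235 235 236 238 238 187 169 165 167 166 165 167 167 169
250 150 157 159 157 155 157 156 157 157 159 160 160 158 158 161 165 161 154 154 166 159 158 159 167 163 158 157 157 188 208 207 210 209 217 238 239 239 239 239 239 241 242 179 167 167 171 173 175 175 175 174
275 150 183 186 183 166 155 153 153 152 155 149 155 161 159 160 161 168 162 159 155 159 156 149 154 154 154 160 164 201 213 216 217 212 210 212 209 208 206 131 130 168 164 160 173 186 234 234 233 233 235 229
```

```bash
python3 - <<'E'
from h import *
i=np.load('w11.npy')
j=snapshot('scene');x,y=227,202
save('w11.png',np.hstack([cv2.resize(i[110:260,185:335],(450,450),interpolation=2),cv2.resize(j[y-50:y+30,x-35:x+25],(338,450),interpolation=2)]))
E
```

```text
(no output)
```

View pics/w11.png

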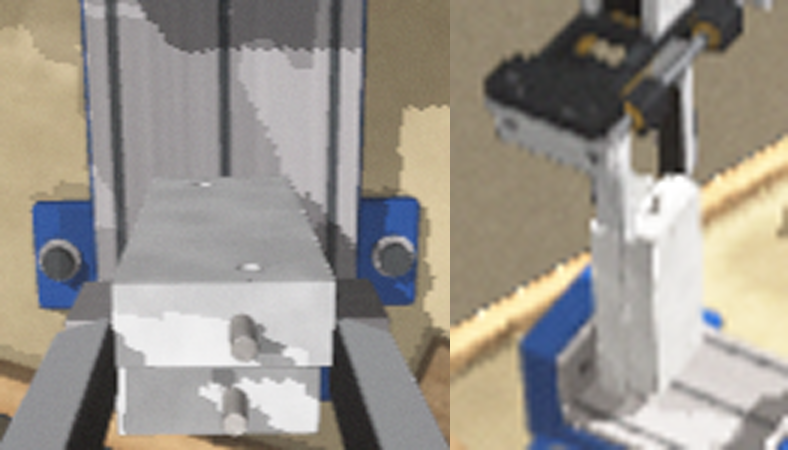

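Vertical and flush with C (foot row ≈169.5, same as C). I'm backing off 7 mm so the fingers clear C, then lowering and releasing.

Call:
{"method": "arm_command", "body": {"delta_pos": [[0.002,0,0],[0.003,0,0],[0.002,0,0.003],[0,0,0.003],[0,0,0]], "turn": [0,0,0,0,0]}}

```text
clock: 31.12
ee_pos: [532.0, 205.6, 173.0]
eef_rot: [-0.0, -0.04, 0.999, -0.0]
wrist_force: [-1.4, 0.5, -2.8]
grip_width: 47.7
grip_force: 30.0
```

Call:
{"method": "arm_command", "body": {"delta_pos": [[0,0,0.001],[0,0,0.001],[0,0,0.001],[0,0,0]], "turn": [0,0,0,0]}}

```text
clock: 31.45
ee_pos: [532.5, 205.6, 170.6]
eef_rot: [-0.0, -0.04, 0.999, -0.0]
wrist_force: [-1.2, -0.7, -3.2]
grip_width: 48.1
grip_force: 30.0
```

Call:
{"method": "arm_command", "body": {"delta_pos": [[0,0,0.001],[0,0,0.001],[0,0,0],[0,0,0]], "turn": [0,0,0,0]}}

```text
clock: 31.78
ee_pos: [532.6, 205.6, 168.9]
eef_rot: [0.0, -0.04, 0.999, -0.0]
wrist_force: [-0.9, -0.5, -2.8]
grip_width: 47.6
grip_force: 30.0
```

Call:
{"method": "arm_command", "body": {"delta_pos": [[0,0,0.001],[0,0,0],[0,0,0]], "turn": [0,0,0]}}

```text
clock: 32.03
ee_pos: [532.9, 205.7, 168.8]
eef_rot: [0.001, -0.04, 0.999, 0.0]
wrist_force: [-0.5, -1.1, 0.7]
grip_width: 47.8
grip_force: 30.0
```

Call:
{"method": "arm_command", "body": {"delta_pos": [[0,0,0.001],[0,0,0],[0,0,0]], "turn": [0,0,0]}}

```text
clock: 32.28
ee_pos: [533.4, 205.7, 168.7]
eef_rot: [0.002, -0.04, 0.999, 0.0]
wrist_force: [-0.1, -0.4, 5.4]
grip_width: 47.4
grip_force: 30.0
```

Contact. I'm releasing, rising, and checking by overlaying the predicted edges numerically.

Call:
{"method": "arm_command", "body": {"delta_pos": [[0,0,0],[0,0,0],[0,0,0],[0,0,-0.006],[0,0,-0.015]], "turn": [0,0,0,0,0], "claw": 0.65}}

```text
clock: 32.7
ee_pos: [531.0, 205.3, 185.2]
eef_rot: [-0.003, -0.04, 0.999, -0.001]
wrist_force: [-0.6, 0.2, 0.5]
grip_width: 60.7
grip_force: 0.0
```

Call:
{"method": "arm_command", "body": {"delta_pos": [[0,0,-0.02],[0,0,-0.02],[0,0,0],[0,0,0]], "turn": [0,0,0,0]}}

```text
clock: 33.03
ee_pos: [533.2, 205.9, 229.1]
eef_rot: [0.001, -0.04, 0.999, 0.0]
wrist_force: [-0.2, 0.1, -0.4]
grip_width: 61.3
grip_force: 0.0
```

```bash
python3 - <<'E'
from h import *
s=get_state();print(s['ee_pos']);c=calibration('wrist')
i=snapshot('wrist');np.save('w12.npy',i);g=cv2.cvtColor(i,cv2.COLOR_RGB2GRAY).astype(int)
Y=np.array([-.997,-.08,0]);V=np.array([562.3,207.1,158.])
for d in (0,20,27,47): print(d,px(c,V+Y*d).round(1))
for u in(236,246,275):print(u,150,*g[150:250:2,u])
tool(s,[397.7,-111.1,29],132)
E
```

```text
[533.15987811 205.8889372  229.08692529]
0 [258.4 231.9]
20 [258.4 211. ]
27 [258.4 203.5]
47 [258.3 181.4]
236 150 159 155 157 157 158 157 154 155 155 156 149 161 165 167 172 171 172 163 160 158 162 237 234 234 236 236 236 235 236 236 236 232 238 235 233 236 235 234 234 234 236 235 100 95 170 186 185 181 170 154
246 150 157 158 157 157 153 152 156 159 172 162 167 168 163 165 170 169 171 173 165 161 161 236 234 233 233 233 233 234 235 235 237 236 233 233 232 233 234 234 235 234 237 239 151 139 91 113 183 187 187 180
275 150 186 185 185 181 183 167 168 161 165 164 162 159 165 164 165 161 158 156 159 160 173 238 239 239 235 233 235 235 233 233 231 168 174 183 237 234 234 234 233 232 231 229 130 129 129 132 100 101 80 104
yaw -175.4 delta [ 161.  -305.2  199.5] turn 0.918
```

Both stand adjacent (bright top surface rows 192–233, about 40 mm). Next is block B.

Call:
{"method": "arm_command", "body": {"delta_pos": [[0.0161,-0.0305,0],[0.0161,-0.0305,0],[0.0161,-0.0305,0],[0.0161,-0.0305,0],[0.0161,-0.0305,0]], "turn": [0,0,0,0,0], "claw": 0.75}}

```text
clock: 33.5
ee_pos: [462.7, 46.1, 225.5]
eef_rot: [-0.002, -0.04, 0.999, 0.0]
wrist_force: [1.4, -0.1, -0.0]
grip_width: 70.5
grip_force: 0.0
```

Call:
{"method": "arm_command", "body": {"delta_pos": [[0.0161,-0.0305,0],[0.0161,-0.0305,0],[0.0161,-0.0305,0],[0.0161,-0.0305,0],[0.0161,-0.0305,0]], "turn": [0,0,0,0,0]}}

```text
clock: 33.92
ee_pos: [394.7, -112.1, 225.8]
eef_rot: [-0.001, -0.04, 0.999, 0.001]
wrist_force: [-0.1, 0.0, 0.1]
grip_width: 70.8
grip_force: 0.0
```

Call:
{"method": "arm_command", "body": {"delta_pos": [[0,0,0.02],[0,0,0.025],[0,0,0.025],[0,0,0.025],[0,0,0.02]], "turn": [0.115,0.115,0.115,0.115,0.115]}}

```text
clock: 34.33
ee_pos: [394.3, -110.6, 108.9]
eef_rot: [-0.003, 0.248, 0.969, 0.0]
wrist_force: [-0.6, -0.3, -0.7]
grip_width: 70.5
grip_force: 0.0
```

Call:
{"method": "arm_command", "body": {"delta_pos": [[0,0,0.01],[0,0,0.005],[0,0,0],[0,0,0],[0,0,0]], "turn": [0.115,0.115,0.113,0,0]}}

```text
clock: 34.75
ee_pos: [395.5, -110.8, 96.5]
eef_rot: [-0.001, 0.405, 0.914, -0.0]
wrist_force: [-0.7, -0.2, 0.0]
grip_width: 70.5
grip_force: 0.0
```

```bash
python3 - <<'E'
from h import *
s=get_state();tool(s,[397.7,-111.1,29],132);print(s['ee_pos']);c=calibration('wrist')
i=snapshot('wrist');np.save('w13.npy',i)
m=((i.min(2)>150)&(i.max(2).astype(int)-i.min(2)<25)).astype(np.uint8)
m[320:]=0
n,l,st,ce=cv2.connectedComponentsWithStats(m)
a=np.radians(132);d=np.array([np.cos(a),np.sin(a)]);nn=np.array([-d[1],d[0]]);C=np.array([439.2,-157.2])
Q=np.array([px(c,[*(C+k*d+w*nn),20]) for k,w in((64,-24),(64,24),(-64,24),(-64,-24))]);print(Q.round(1))
for v in (215,225,235,245,255,265,275):
    u=np.where(m[v,200:320])[0]+200; print(v,u.min() if len(u) else None,u.max() if len(u) else None)
for u in (245,262,275):
    v=np.where(m[150:300,u])[0]+150; print('col',u,v.min() if len(v) else None)
E
```

```text
yaw 132.2 delta [-1.8  1.5 67.5] turn 0.003
[ 395.50923541 -110.84722982   96.46045529]
[[288.  199.1]
 [234.2 199. ]
 [237.  318.8]
 [284.2 318.9]]
215 236 290
225 236 289
235 237 289
245 237 289
255 237 288
265 237 288
275 237 287
col 245 202
col 262 202
col 275 202
```

Call:
{"method": "arm_command", "body": {"delta_pos": [[-0.002,0.0015,0.02],[-0.002,0.001,0.02],[0,0,0.011],[0,0,0.006],[0,0,0.003]], "turn": [0,0,0,0,0]}}

```text
clock: 35.22
ee_pos: [400.3, -112.3, 36.9]
eef_rot: [-0.001, 0.406, 0.914, -0.0]
wrist_force: [-0.3, 0.2, -0.2]
grip_width: 70.8
grip_force: 0.0
```

Call:
{"method": "arm_command", "body": {"delta_pos": [[0,0,0.003],[0,0,0.002],[0,0,0],[0,0,0]], "turn": [0,0,0,0]}}

```text
clock: 35.55
ee_pos: [401.4, -112.8, 33.5]
eef_rot: [0.001, 0.407, 0.914, -0.0]
wrist_force: [-0.3, -0.3, 0.1]
grip_width: 70.2
grip_force: 0.0
```

Call:
{"method": "arm_command", "body": {"delta_pos": [[0.001,0,0.002],[0,0,0.0015],[0,0,0.001],[0,0,0],[0,0,0]], "turn": [0,0,0,0,0]}}

```text
clock: 35.97
ee_pos: [400.3, -111.8, 28.4]
eef_rot: [-0.0, 0.407, 0.914, -0.0]
wrist_force: [-0.0, -1.1, -0.1]
grip_width: 70.1
grip_force: 0.0
```

Call:
{"method": "arm_command", "body": {"delta_pos": [[0,0,0],[0,0,0],[0,0,0],[0,0,0],[0,0,0]], "turn": [0,0,0,0,0], "claw": 0}}

```text
clock: 36.38
ee_pos: [400.4, -111.8, 28.5]
eef_rot: [0.0, 0.407, 0.914, 0.0]
wrist_force: [0.2, -0.1, -0.3]
grip_width: 48.2
grip_force: 30.0
```

Call:
{"method": "arm_command", "body": {"delta_pos": [[0,0,-0.003],[0,0,-0.01],[0,0,-0.015],[0,0,-0.02],[0,0,-0.02]], "turn": [0,0,0,0,0]}}

```text
clock: 36.8
ee_pos: [399.1, -111.3, 96.7]
eef_rot: [-0.002, 0.407, 0.914, -0.0]
wrist_force: [-0.1, -0.6, -3.2]
grip_width: 47.9
grip_force: 30.0
```

Call:
{"method": "arm_command", "body": {"delta_pos": [[0,0,0],[0,0,0],[0,0,-0.0417],[0,0,0],[0,0,0]], "turn": [0,0,0,0,0]}}

```text
clock: 37.22
ee_pos: [401.0, -112.2, 138.3]
eef_rot: [0.001, 0.407, 0.914, -0.0]
wrist_force: [-0.6, 0.4, -3.3]
grip_width: 48.1
grip_force: 30.0
```

Call:
{"method": "arm_command", "body": {"delta_pos": [[0,0,-0.0417],[0,0,0],[0,0,0],[0,0,-0.0417],[0,0,0]], "turn": [0,0,0,0,0]}}

```text
clock: 37.63
ee_pos: [401.1, -112.0, 223.0]
eef_rot: [0.001, 0.407, 0.914, 0.0]
wrist_force: [1.5, 0.5, -1.2]
grip_width: 48.3
grip_force: 30.0
```

Call:
{"method": "arm_command", "body": {"delta_pos": [[0,0,0],[0,0,-0.02],[0,0,0],[0,0,0]], "turn": [0,0,0,0]}}

```text
clock: 37.97
ee_pos: [401.2, -112.3, 240.9]
eef_rot: [0.001, 0.407, 0.914, -0.0]
wrist_force: [1.2, -0.3, -2.8]
grip_width: 48.0
grip_force: 30.0
```

```bash
python3 - <<'E'
from h import *
s=get_state();print(s['ee_pos'],s['moment']);c=calibration('wrist')
i=snapshot('wrist');np.save('w14.npy',i);g=cv2.cvtColor(i,cv2.COLOR_RGB2GRAY).astype(int)
for u in(238,250,275):print(u,170,*g[170:250:2,u])
tool(s,[562.3-.997*88, 207.1-.08*88+.6,251],184.6)
E
```

```text
[ 401.2200128  -112.34141386  240.92389587] [-0.01683037 -0.16556797 -0.01639493]
238 170 175 159 152 154 151 155 161 159 157 162 189 190 192 193 196 169 201 197 197 197 195 191 194 158 134 132 133 136 140 139 155 194 195 194 195 198 193 196 195 196
250 170 183 181 182 188 192 194 193 196 194 192 196 197 197 196 198 141 191 192 194 196 199 200 178 138 137 138 137 140 140 141 148 196 196 194 199 194 195 194 197 194
275 170 170 175 178 185 188 193 194 194 197 194 193 191 191 193 197 200 197 202 197 163 133 131 131 128 129 127 128 127 127 131 130 199 197 197 196 197 196 195 193 193
yaw 132.0 delta [183.5 263.9 -10.3] turn -0.918
```

```bash
python3 - <<'E'
from h import *
i=np.load('w14.npy').astype(int);s=i.max(2)-i.min(2)
for u in(250,262,275):print(u,150,*s[150:250:2,u])
a=np.load('w10.npy').astype(int);a=a.max(2)-a.min(2);print('A',*a[150:250:2,250])
c=calibration('wrist');st=get_state()
for v1,vf in((200,200),(200.5,196),(200.5,191)):print(vf,hang(c,st,v1,231,vf,0))
E
```

```text
250 150 52 56 54 54 55 52 53 54 52 53 55 55 54 55 53 56 54 52 56 55 56 53 55 54 53 23 3 2 2 4 2 4 4 3 5 5 3 3 4 4 13 51 53 52 55 55 53 56 52 52
262 150 53 53 53 53 52 54 53 53 53 52 56 54 52 56 54 55 55 54 54 56 56 54 55 54 54 36 4 4 2 2 3 3 9 9 5 4 3 3 3 3 11 54 53 54 50 53 54 54 53 54
275 150 54 54 55 50 51 52 53 53 52 52 49 53 52 53 55 56 53 55 55 53 54 52 54 55 54 48 3 5 1 5 6 3 7 4 3 5 6 4 5 6 8 52 53 52 55 55 52 54 53 54
A 53 48 46 45 49 46 50 47 48 53 53 51 53 52 50 52 52 51 51 53 51 6 5 5 2 3 3 1 1 1 0 3 3 2 4 2 0 2 1 2 1 23 52 52 52 53 51 52 53 54
200 (array([11.3, -6.8]), np.float64(-18.0), np.float64(4.0389678347315804e-28))
196 (array([10.2, -9.1]), np.float64(-15.8), np.float64(8.077935669463161e-28))
191 (array([10.5, -8.3]), np.float64(-13.4), np.float64(8.077935669463161e-28))
```

Call:
{"method": "arm_command", "body": {"delta_pos": [[0,0,-0.0417],[0,0,0],[0,0,0],[0,0,0.015],[0,0,0.015]], "turn": [0,0,0,0,0]}}

```text
clock: 38.43
ee_pos: [401.6, -112.4, 253.2]
eef_rot: [0.002, 0.407, 0.914, -0.0]
wrist_force: [0.4, -0.1, -3.8]
grip_width: 48.1
grip_force: 30.0
```

Call:
{"method": "arm_command", "body": {"delta_pos": [[0,0,-0.0417],[0,0,0],[0,0,0],[0,0,0],[0,0,0]], "turn": [0,0,0,0,0]}}

```text
clock: 38.85
ee_pos: [402.8, -112.9, 298.7]
eef_rot: [0.005, 0.407, 0.914, 0.0]
wrist_force: [-0.2, 0.7, -2.9]
grip_width: 47.9
grip_force: 30.0
```

```bash
python3 - <<'E'
from h import *
i=snapshot('wrist').astype(int);s=i.max(2)-i.min(2)
for u in(250,275):print(u,170,*s[170:250,u])
st=get_state();print(st['ee_pos'])
tool(st,[562.3-.997*100, 207.1-.08*100+.6,260],184.6)
E
```

```text
250 170 59 53 57 55 54 57 57 54 42 9 6 6 6 6 6 5 5 7 5 7 5 7 9 5 8 5 4 5 3 8 2 2 1 2 4 3 2 1 1 4 3 2 3 2 4 4 6 4 4 3 3 4 5 4 3 3 3 3 5 11 46 54 54 54 52 55 56 53 54 54 58 54 53 56 55 54 52 54 54 54
275 170 55 54 57 55 54 55 53 56 52 6 7 7 7 8 8 7 4 6 8 8 7 4 7 4 5 5 4 7 5 7 5 3 2 1 1 2 4 3 1 2 2 3 3 3 5 1 5 4 6 1 3 5 3 4 3 3 5 5 3 7 38 55 55 54 54 56 56 54 55 54 55 55 54 51 50 48 44 40 41 45
[ 402.34977322 -112.62233878  298.12816714]
yaw 132.0 delta [192.  253.6  37.6] turn -0.918
```

Now about 6° from vertical. I'm carrying it to the vice.

Call:
{"method": "arm_command", "body": {"delta_pos": [[0.008,0.012,0.005],[0.0165,0.024,0.01],[0.0165,0.024,0.01],[0.0165,0.024,0.01],[0.0165,0.024,0]], "turn": [0,0,0,0,0]}}

```text
clock: 39.32
ee_pos: [432.0, 16.5, 259.5]
eef_rot: [0.001, 0.407, 0.913, 0.0]
wrist_force: [0.2, -0.7, -4.2]
grip_width: 47.8
grip_force: 30.0
```

Call:
{"method": "arm_command", "body": {"delta_pos": [[0.0165,0.024,0],[0.0165,0.024,0],[0.0165,0.024,0],[0.0165,0.024,0],[0.0165,0.024,0]], "turn": [0,0,0,0,0]}}

```text
clock: 39.73
ee_pos: [466.9, 159.0, 261.7]
eef_rot: [0.002, 0.407, 0.914, 0.001]
wrist_force: [0.4, 0.3, -3.7]
grip_width: 47.7
grip_force: 30.0
```

Call:
{"method": "arm_command", "body": {"delta_pos": [[0.0165,0.024,0],[0.0095,0.0137,0],[0,0,0],[0,0,0],[0,0,0]], "turn": [0,0,-0.08,-0.1,-0.1]}}

```text
clock: 40.15
ee_pos: [477.4, 202.7, 261.3]
eef_rot: [0.002, 0.272, 0.962, 0.001]
wrist_force: [0.9, -0.4, -3.4]
grip_width: 47.8
grip_force: 30.0
```

Call:
{"method": "arm_command", "body": {"delta_pos": [[0,0,0],[0,0,0],[0,0,0],[0,0,0],[0,0,0]], "turn": [-0.1,-0.1,-0.1,-0.1,-0.1]}}

```text
clock: 40.57
ee_pos: [477.4, 202.1, 261.5]
eef_rot: [0.002, 0.026, 1.0, 0.001]
wrist_force: [-0.2, 0.1, -2.5]
grip_width: 47.6
grip_force: 30.0
```

Call:
{"method": "arm_command", "body": {"delta_pos": [[0,0,0],[0,0,0],[0,0,0],[0,0,0]], "turn": [-0.1,-0.038,0,0]}}

```text
clock: 40.9
ee_pos: [476.9, 202.0, 261.0]
eef_rot: [0.001, -0.04, 0.999, 0.0]
wrist_force: [-0.8, -0.1, -4.0]
grip_width: 47.7
grip_force: 30.0
```

```bash
python3 - <<'E'
from h import *
st=get_state();print(st['ee_pos'])
tool(st,[477.6, 200.9+.3,180],184.6)
E
```

```text
[476.85896355 201.96245064 260.99771321]
yaw -175.5 delta [-0.4 -0.9 81. ] turn -0.001
```

Call:
{"method": "arm_command", "body": {"delta_pos": [[0,-0.001,0.018],[0,0,0.024],[0,0,0.022],[0,0,0.011],[0,0,0.006]], "turn": [0,0,0,0,0]}}

```text
clock: 41.32
ee_pos: [475.2, 200.4, 176.9]
eef_rot: [-0.001, -0.04, 0.999, -0.0]
wrist_force: [-0.3, -0.1, -2.6]
grip_width: 47.7
grip_force: 30.0
```

Call:
{"method": "arm_command", "body": {"delta_pos": [[-0.005,0,0],[-0.006,0,0],[-0.006,0,0],[-0.006,0,0],[-0.004,0,0]], "turn": [0,0,0,0,0]}}

```text
clock: 41.73
ee_pos: [504.3, 203.0, 179.9]
eef_rot: [0.001, -0.04, 0.999, 0.0]
wrist_force: [-0.2, -0.5, -1.7]
grip_width: 47.9
grip_force: 30.0
```

Call:
{"method": "arm_command", "body": {"delta_pos": [[-0.004,0,0],[-0.003,0,0],[-0.002,0,0],[-0.002,0,0],[0,0,0]], "turn": [0,0,0,0,0]}}

```text
clock: 42.15
ee_pos: [513.7, 203.6, 178.6]
eef_rot: [-0.0, -0.04, 0.999, -0.0]
wrist_force: [-1.2, -1.2, -2.4]
grip_width: 48.0
grip_force: 29.9
```

Call:
{"method": "arm_command", "body": {"delta_pos": [[-0.002,0,0],[-0.002,0,0],[0,0,0],[0,0,0]], "turn": [0,0,0,0]}}

```text
clock: 42.48
ee_pos: [517.5, 204.0, 178.7]
eef_rot: [-0.0, -0.04, 0.999, -0.0]
wrist_force: [-0.7, 0.1, -1.9]
grip_width: 47.8
grip_force: 30.0
```

```bash
python3 - <<'E'
from h import *
st=get_state();print(st['ee_pos'],st['wrist_force']);c=calibration('wrist')
i=snapshot('wrist');np.save('w15.npy',i);g=cv2.cvtColor(i,cv2.COLOR_RGB2GRAY).astype(int)
for u in(236,246,275):print(u,150,*g[150:250:2,u])
cv2.imwrite('pics/w15.png',cv2.resize(i[110:280,175:345],(510,510),interpolation=2)[...,::-1])
E
```

```text
[517.5346439  203.96825421 178.70198004] [-0.73247469  0.09914589 -1.92515904]
236 150 151 149 150 153 151 153 151 155 154 153 150 162 151 155 160 158 156 157 161 160 159 158 150 149 152 172 237 214 209 210 209 204 205 233 235 234 236 236 236 239 104 102 170 171 170 168 166 164 164 165
246 150 152 147 151 153 153 152 152 152 152 152 150 137 146 153 159 153 147 153 161 154 158 161 156 150 149 162 232 232 210 209 206 211 212 213 236 236 238 238 239 241 104 101 162 170 164 166 165 168 171 169
275 150 183 183 186 183 185 184 184 182 184 185 166 149 154 150 148 156 156 156 154 149 148 149 145 149 144 159 209 213 214 213 214 208 209 205 162 132 132 130 138 213 117 113 181 236 235 234 234 234 233 233
```

```bash
python3 - <<'E'
from h import *
st=get_state();c=calibration('wrist')
for a in((201,229.5,171),(200.5,229.5,171),(201.5,229,171)):print(hang(c,st,*a,0))
for n,v in(('A',(204,231.7,169.5)),):print(n,hang(c,st,*v,0))
E
```

```text
(array([  9.1, -13.3]), np.float64(-3.2), np.float64(5.2506581851510546e-27))
(array([ 10.4, -10.5]), np.float64(-3.5), np.float64(4.0389678347315804e-28))
(array([  6.8, -19.3]), np.float64(-2.8), np.float64(9.589317433219718e-24))
A (array([  6.3, -15.6]), np.float64(-1.4), np.float64(7.472090494253424e-26))
```

Call:
{"method": "arm_command", "body": {"delta_pos": [[-0.0015,0,0],[-0.001,0,0],[0,0,0],[0,0,0]], "turn": [0,0,0,0]}}

```text
clock: 42.87
ee_pos: [520.1, 204.2, 178.7]
eef_rot: [-0.0, -0.04, 0.999, -0.0]
wrist_force: [-1.1, -1.1, -2.2]
grip_width: 47.7
grip_force: 30.0
```

Call:
{"method": "arm_command", "body": {"delta_pos": [[0.002,0,0],[0.003,0,0],[0.002,0,0.003],[0,0,0.003],[0,0,0]], "turn": [0,0,0,0,0]}}

```text
clock: 43.28
ee_pos: [512.6, 203.5, 171.8]
eef_rot: [-0.001, -0.04, 0.999, -0.0]
wrist_force: [-0.7, 0.3, -3.8]
grip_width: 48.1
grip_force: 29.9
```

Call:
{"method": "arm_command", "body": {"delta_pos": [[0,0,0.001],[0,0,0.001],[0,0,0],[0,0,0]], "turn": [0,0,0,0]}}

```text
clock: 43.62
ee_pos: [513.1, 203.6, 170.6]
eef_rot: [-0.0, -0.04, 0.999, -0.0]
wrist_force: [-0.7, -0.0, -3.1]
grip_width: 48.0
grip_force: 29.9
```

Call:
{"method": "arm_command", "body": {"delta_pos": [[0,0,0.001],[0,0,0],[0,0,0]], "turn": [0,0,0]}}

```text
clock: 43.87
ee_pos: [513.2, 203.6, 169.7]
eef_rot: [0.0, -0.04, 0.999, -0.0]
wrist_force: [-0.0, -0.1, -2.6]
grip_width: 47.5
grip_force: 29.9
```

Call:
{"method": "arm_command", "body": {"delta_pos": [[0,0,0.001],[0,0,0.0005],[0,0,0],[0,0,0]], "turn": [0,0,0,0]}}

```text
clock: 44.2
ee_pos: [513.2, 203.6, 168.4]
eef_rot: [0.0, -0.04, 0.999, -0.0]
wrist_force: [-0.7, -0.1, -2.1]
grip_width: 47.9
grip_force: 30.0
```

Call:
{"method": "arm_command", "body": {"delta_pos": [[0,0,0.001],[0,0,0],[0,0,0]], "turn": [0,0,0]}}

```text
clock: 44.45
ee_pos: [513.6, 203.6, 168.2]
eef_rot: [0.001, -0.04, 0.999, 0.0]
wrist_force: [-0.3, -0.9, 1.8]
grip_width: 47.6
grip_force: 30.0
```

Contact. Releasing, rising, and looking (this is the last view).

Call:
{"method": "arm_command", "body": {"delta_pos": [[0,0,0],[0,0,0],[0,0,0],[0,0,-0.006],[0,0,-0.015]], "turn": [0,0,0,0,0], "claw": 0.65}}

```text
clock: 44.87
ee_pos: [511.8, 203.3, 186.1]
eef_rot: [-0.003, -0.04, 0.999, -0.001]
wrist_force: [-0.8, -0.5, 0.5]
grip_width: 60.9
grip_force: 0.0
```

Call:
{"method": "arm_command", "body": {"delta_pos": [[0,0,-0.02],[0,0,-0.02],[0,0,0],[0,0,0]], "turn": [0,0,0,0]}}

```text
clock: 45.2
ee_pos: [513.8, 203.9, 229.6]
eef_rot: [0.002, -0.04, 0.999, 0.0]
wrist_force: [-0.6, -0.5, -0.8]
grip_width: 61.0
grip_force: 0.0
```

```bash
python3 - <<'E'
from h import *
st=get_state();print(st['ee_pos']);c=calibration('wrist')
i=snapshot('wrist');np.save('w16.npy',i);j=snapshot('scene');x,y=232,205
save('w16.png',np.hstack([cv2.resize(i[100:260,180:340],(400,400),interpolation=2),cv2.resize(j[y-50:y+50,x-45:x+55],(400,400),interpolation=2)]))
X=np.array([-.08,.997,0]);Y=np.array([-.997,-.08,0]);V=np.array([562.3,207.1,158.])
for d in (0,20,40,60): print(d,[px(c,V+Y*d+X*k).round(1) for k in(-24,24)])
tool(st,[387.8,193.1,93],184.6)
E
```

```text
[513.83823886 203.90476231 229.63957092]
0 [array([232.9, 250.9]), array([284.9, 250.8])]
20 [array([232.3, 231. ]), array([285.5, 230.9])]
40 [array([231.7, 210.1]), array([286. , 210.1])]
60 [array([231.1, 188.4]), array([286.6, 188.3])]
yaw -175.4 delta [127.   -0.7 136.2] turn 0.0
```

View pics/w16.png

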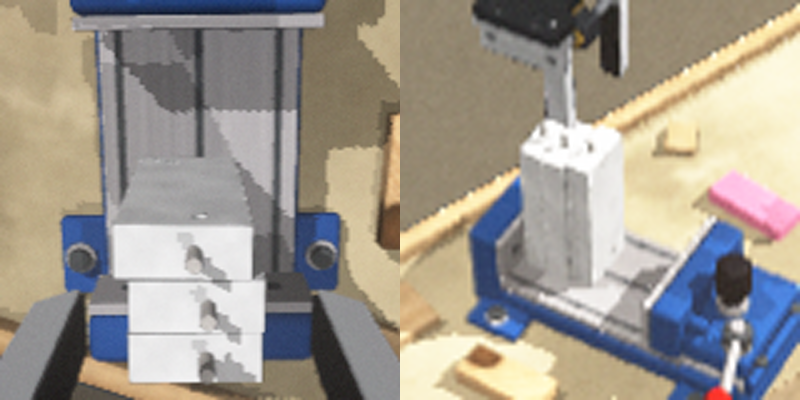

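All three blocks stand in a row, dowels up (tops at crop y≈250, 307 and 357), and the packer is on the bench. Now I'm going to the knob.

Call:
{"method": "arm_command", "body": {"delta_pos": [[0.02,0,0],[0.03,0,0],[0.03,0,0],[0.03,0,0],[0.017,0,0]], "turn": [0,0,0,0,0], "claw": 0.5}}

```text
clock: 45.72
ee_pos: [383.4, 193.0, 226.3]
eef_rot: [-0.002, -0.04, 0.999, -0.0]
wrist_force: [0.0, 0.6, -0.6]
grip_width: 46.4
grip_force: 0.0
```

Call:
{"method": "arm_command", "body": {"delta_pos": [[0,0,0.025],[0,0,0.03],[0,0,0.03],[0,0,0.025],[0,0,0.01]], "turn": [0,0,0,0,0]}}

```text
clock: 46.13
ee_pos: [382.8, 192.2, 102.5]
eef_rot: [-0.005, -0.04, 0.999, -0.001]
wrist_force: [-0.2, -1.2, -0.8]
grip_width: 46.9
grip_force: 0.0
```

Call:
{"method": "arm_command", "body": {"delta_pos": [[0,0,0.007],[0,0,0.004],[0,0,0.002],[0,0,0],[0,0,0]], "turn": [0,0,0,0,0]}}

```text
clock: 46.55
ee_pos: [387.5, 193.7, 96.5]
eef_rot: [0.001, -0.04, 0.999, 0.0]
wrist_force: [-0.5, 0.3, -0.2]
grip_width: 47.3
grip_force: 0.0
```

Call:
{"method": "arm_command", "body": {"delta_pos": [[0,0,0],[0,0,0],[0,0,0],[0,0,0],[0,0,0]], "turn": [0,0,0,0,0], "claw": 0}}

```text
clock: 46.97
ee_pos: [386.9, 193.0, 95.8]
eef_rot: [0.001, -0.04, 0.999, -0.001]
wrist_force: [-0.6, -2.2, 1.6]
grip_width: 26.9
grip_force: 30.0
```

Call:
{"method": "arm_command", "body": {"delta_pos": [[-0.005,0,0],[-0.008,0,0],[-0.01,0,0],[-0.01,0,0],[-0.008,0,0]], "turn": [0,0,0,0,0]}}

```text
clock: 47.38
ee_pos: [427.0, 196.7, 95.8]
eef_rot: [-0.001, -0.04, 0.999, -0.0]
wrist_force: [-4.7, -0.9, 6.0]
grip_width: 26.7
grip_force: 30.0
```

Call:
{"method": "arm_command", "body": {"delta_pos": [[-0.006,0,0],[-0.004,0,0],[-0.003,0,0],[-0.002,0,0],[-0.001,0,0]], "turn": [0,0,0,0,0]}}

```text
clock: 47.8
ee_pos: [442.8, 198.1, 95.8]
eef_rot: [-0.001, -0.04, 0.999, 0.0]
wrist_force: [-4.2, -0.6, 4.7]
grip_width: 27.0
grip_force: 30.0
```

Call:
{"method": "arm_command", "body": {"delta_pos": [[-0.001,0,0],[-0.001,0,0],[-0.001,0,0],[0,0,0]], "turn": [0,0,0,0]}}

```text
clock: 48.13
ee_pos: [445.8, 198.4, 95.7]
eef_rot: [-0.001, -0.04, 0.999, 0.0]
wrist_force: [-2.8, -0.2, 5.3]
grip_width: 26.9
grip_force: 30.0
```

Call:
{"method": "arm_command", "body": {"delta_pos": [[-0.001,0,0],[-0.001,0,0],[-0.001,0,0],[0,0,0]], "turn": [0,0,0,0]}}

```text
clock: 48.47
ee_pos: [448.8, 198.7, 95.8]
eef_rot: [-0.001, -0.04, 0.999, 0.0]
wrist_force: [-3.4, -0.9, 4.5]
grip_width: 26.8
grip_force: 30.0
```

Call:
{"method": "arm_command", "body": {"delta_pos": [[-0.001,0,0],[-0.001,0,0],[-0.001,0,0],[0,0,0]], "turn": [0,0,0,0]}}

```text
clock: 48.8
ee_pos: [451.3, 198.9, 95.7]
eef_rot: [-0.001, -0.04, 0.999, 0.0]
wrist_force: [-3.9, -0.5, 6.2]
grip_width: 26.7
grip_force: 30.0
```

Call:
{"method": "arm_command", "body": {"delta_pos": [[-0.001,0,0],[-0.001,0,0],[0,0,0],[0,0,0]], "turn": [0,0,0,0]}}

```text
clock: 49.13
ee_pos: [451.7, 199.0, 95.8]
eef_rot: [-0.003, -0.04, 0.999, -0.0]
wrist_force: [-7.9, -1.3, 8.6]
grip_width: 26.9
grip_force: 30.1
```

The jaw stopped at a gap of about 60 mm. One more small squeeze, then I'm releasing and moving behind the lever handle.

Call:
{"method": "arm_command", "body": {"delta_pos": [[-0.001,0,0],[-0.001,0,0],[0,0,0],[0,0,0],[0,0,0]], "turn": [0,0,0,0,0]}}

```text
clock: 49.55
ee_pos: [451.9, 199.0, 95.7]
eef_rot: [-0.005, -0.04, 0.999, -0.0]
wrist_force: [-12.1, -2.2, 12.6]
grip_width: 27.1
grip_force: 30.1
```

Call:
{"method": "arm_command", "body": {"delta_pos": [[0,0,0],[0,0,0],[0,0,0],[0,0,-0.01],[0,0,-0.03]], "turn": [0,0,0,0,0], "claw": 0.5}}

```text
clock: 49.97
ee_pos: [453.5, 198.1, 131.0]
eef_rot: [-0.005, -0.04, 0.999, -0.001]
wrist_force: [0.1, -0.2, -0.9]
grip_width: 46.7
grip_force: 0.0
```

Call:
{"method": "arm_command", "body": {"delta_pos": [[0,0,-0.03],[0,0,-0.03],[0.022,0.026,0],[0.022,0.026,0],[0.022,0.026,0]], "turn": [0,0,0,0,0], "claw": 0}}

```text
clock: 50.38
ee_pos: [384.5, 272.3, 196.9]
eef_rot: [0.001, -0.039, 0.999, 0.001]
wrist_force: [0.5, 1.6, 0.2]
grip_width: 16.7
grip_force: 0.0
```

Call:
{"method": "arm_command", "body": {"delta_pos": [[0.022,0.027,0],[0,0,0],[0,0,0],[0,0,0]], "turn": [0,0,0,0]}}

```text
clock: 50.72
ee_pos: [360.7, 296.6, 195.7]
eef_rot: [0.001, -0.04, 0.999, -0.0]
wrist_force: [0.0, -1.1, -0.3]
grip_width: 0.4
grip_force: 0.0
```

```bash
python3 - <<'E'
from h import *
st=get_state();print(st['ee_pos']);c=calibration('top');i=snapshot('top').astype(int);np.save('t2.npy',i)
m=((i[...,0]>120)&(i[...,1]<60)&(i[...,2]<60)).astype(np.uint8)
n,l,s,ce=cv2.connectedComponentsWithStats(m)
for k in range(1,n):
    if s[k,4]>8:print(s[k],ce[k].round(1),pt(c,*ce[k],106).round(1))
tool(st,[355,297,100],184.6)
E
```

```text
[360.65463889 296.59645122 195.67424246]
[133 152   6   9  37] [135.5 155.6] [635.2 456.7 106. ]
[422 232   9   3  11] [425.9 233.2] [ 401.  -401.6  106. ]
[455 237  57  59 777] [485.4 266.6] [ 308.2 -558.   106. ]
[394 287   5   4  11] [395.5 288.7] [ 244.6 -305.8  106. ]
[386 294  24  18  57] [397.6 303.6] [ 204.2 -309.2  106. ]
yaw -175.4 delta [ 5.7  0.9 95.7] turn 0.0
```

Call:
{"method": "arm_command", "body": {"delta_pos": [[0.005,0,0.02],[0,0,0.03],[0,0,0.025],[0,0,0.014],[0,0,0.006]], "turn": [0,0,0,0,0]}}

```text
clock: 51.18
ee_pos: [354.7, 294.2, 97.2]
eef_rot: [-0.002, -0.039, 0.999, -0.002]
wrist_force: [-0.5, -0.2, 0.1]
grip_width: 0.2
grip_force: 0.0
```

Call:
{"method": "arm_command", "body": {"delta_pos": [[-0.008,0.0035,0],[-0.008,0.0035,0],[-0.008,0.0035,0],[-0.008,0.0035,0],[-0.009,0.0035,0]], "turn": [0,0,0,0,0]}}

```text
clock: 51.6
ee_pos: [396.2, 317.7, 101.3]
eef_rot: [0.001, -0.04, 0.999, 0.0]
wrist_force: [-1.0, -0.6, -0.7]
grip_width: 0.1
grip_force: 0.5
```

Call:
{"method": "arm_command", "body": {"delta_pos": [[-0.0055,0.0007,0],[-0.0055,0.0007,0],[-0.0055,0.0007,0],[-0.0055,0.0007,0],[-0.0055,0.0007,0]], "turn": [0,0,0,0,0]}}

```text
clock: 52.02
ee_pos: [422.1, 322.5, 100.1]
eef_rot: [-0.0, -0.04, 0.999, -0.0]
wrist_force: [-1.1, -1.0, 0.2]
grip_width: 0.5
grip_force: 0.6
```

Call:
{"method": "arm_command", "body": {"delta_pos": [[-0.0055,-0.001,0],[-0.0055,-0.001,0],[-0.0055,-0.001,0],[-0.0055,-0.001,0],[-0.0055,-0.001,0]], "turn": [0,0,0,0,0]}}

```text
clock: 52.43
ee_pos: [449.8, 319.3, 99.9]
eef_rot: [-0.001, -0.04, 0.999, -0.001]
wrist_force: [-2.4, -2.3, -0.0]
grip_width: 0.1
grip_force: 1.1
```

Call:
{"method": "arm_command", "body": {"delta_pos": [[-0.0049,-0.0026,0],[-0.0049,-0.0026,0],[-0.0049,-0.0026,0],[-0.0049,-0.0026,0],[-0.0049,-0.0026,0]], "turn": [0,0,0,0,0]}}

```text
clock: 52.85
ee_pos: [464.7, 313.2, 99.7]
eef_rot: [-0.012, -0.041, 0.999, 0.005]
wrist_force: [-34.3, 12.0, 14.1]
grip_width: 0.6
grip_force: 18.1
```

Call:
{"method": "arm_command", "body": {"delta_pos": [[-0.001,-0.001,0],[-0.001,-0.001,0],[0,0,0],[0,0,0]], "turn": [0,0,0,0]}}

```text
clock: 53.18
ee_pos: [464.5, 313.1, 99.8]
eef_rot: [-0.014, -0.042, 0.999, 0.006]
wrist_force: [-31.1, 11.3, 12.1]
grip_width: 0.8
grip_force: 16.2
```

Call:
{"method": "arm_command", "body": {"delta_pos": [[0.01,0.004,0],[0.012,0.005,0],[0.01,0.004,0],[0,0,-0.03],[0,0,-0.04]], "turn": [0,0,0,0,0]}}

```text
clock: 53.6
ee_pos: [441.8, 316.2, 166.5]
eef_rot: [-0.004, -0.04, 0.999, -0.002]
wrist_force: [0.2, 0.0, 0.1]
grip_width: 0.5
grip_force: 0.0
```

Call:
{"method": "arm_command", "body": {"delta_pos": [[0.03,0,-0.03],[0.03,0,-0.03],[0.03,0,0],[0.03,0,0],[0,0,0]], "turn": [0,0,0,0,0]}}

```text
clock: 54.02
ee_pos: [322.9, 308.0, 231.1]
eef_rot: [0.001, -0.041, 0.999, 0.001]
wrist_force: [-0.1, 0.4, -0.3]
grip_width: 0.6
grip_force: 0.0
```

```bash
python3 - <<'E'
from h import *
st=get_state();print(st['ee_pos'])
def red(n,z):
    c=calibration(n);i=snapshot(n).astype(int);np.save(n+'9.npy',i)
    m=((i[...,0]>110)&(i[...,1]<60)&(i[...,2]<60)).astype(np.uint8)
    k,l,s,ce=cv2.connectedComponentsWithStats(m)
    for q in range(1,k):
        if s[q,4]>8:
            p=pt(c,*ce[q],z)
            if p[1]>150 and p[0]>300:print(n,s[q],p.round(1))
    return c
for n in('top','wrist','scene'):red(n,100)
cs=calibration('scene');print(px(cs,[489.9,295.6,94]),px(cs,[389.5,312.9,94]))
E
```

```text
[322.91093142 307.99243053 231.11410574]
top [133 152   7   9  41] [636.9 458.5 100. ]
top [182 202   8   7  33] [481.8 299.5 100. ]
scene [220 228   7   9  51] [476.8 309.9 100. ]
scene [144 239   3   6  10] [640.2 467.9 100. ]
[222.51073507 228.70870185] [246.70281986 247.27768592]
```

```bash
python3 - <<'E'
from h import *
from scipy.optimize import minimize_scalar
X=np.array([-.08,.9968]);Y=np.array([-.9968,-.08])
def obs(i,c,near):
    i=i.astype(int);m=((i[...,0]>110)&(i[...,1]<60)&(i[...,2]<60)).astype(np.uint8)
    k,l,s,ce=cv2.connectedComponentsWithStats(m)
    ok=[q for q in range(1,k) if s[q,4]>8];q=min(ok,key=lambda q:np.hypot(*(ce[q]-px(c,near))));return ce[q]
for tag,knob,near in(('0',np.array([416.7,195.5]),[355,307,98]),('9',np.array([451.9,199.]),[482,300,98])):
    for n in('top','scene'):
        c=calibration(n);o=obs(np.load(n+tag+'.npy'),c,near)
        tip=lambda a:np.append(knob+22*Y+34*X+90*(np.cos(a)*X+np.sin(a)*Y),100)
        r=minimize_scalar(lambda a:np.hypot(*(px(c,tip(a))-o)),bounds=(-1.5,1),method='bounded');print(tag,n,o.round(1),r.x.round(3),r.fun.round(2))
E
```

```text
0 top [179.9 247.9] 0.33 0.33
0 scene [257.  252.7] 0.346 2.22
9 top [185.4 205.5] -0.753 0.83
9 scene [223.  232.3] -0.648 1.01
```

The swing reads about 1.05–1.1 rad, which is marginal. I'll push once more, more tangentially.

Call:
{"method": "arm_command", "body": {"delta_pos": [[-0.02,0.0015,0],[-0.033,0.0015,0],[-0.033,0.0015,0],[-0.033,0.0015,0],[-0.018,0,0]], "turn": [0,0,0,0,0]}}

```text
clock: 54.58
ee_pos: [466.3, 324.4, 227.3]
eef_rot: [0.0, -0.039, 0.999, -0.001]
wrist_force: [-0.7, -0.2, 1.1]
grip_width: 0.6
grip_force: 0.0
```

Call:
{"method": "arm_command", "body": {"delta_pos": [[0,0,0.025],[0,0,0.035],[0,0,0.035],[0,0,0.022],[0,0,0.01]], "turn": [0,0,0,0,0]}}

```text
clock: 55.0
ee_pos: [460.9, 323.0, 96.4]
eef_rot: [-0.004, -0.039, 0.999, -0.002]
wrist_force: [-0.6, -0.6, -0.4]
grip_width: -0.0
grip_force: 0.0
```

Call:
{"method": "arm_command", "body": {"delta_pos": [[0,0,0.004],[-0.0013,-0.0015,0],[-0.0013,-0.0015,0],[-0.0013,-0.0015,0],[0,0,0]], "turn": [0,0,0,0,0]}}

```text
clock: 55.42
ee_pos: [466.8, 321.7, 99.9]
eef_rot: [0.001, -0.04, 0.999, 0.001]
wrist_force: [-1.7, 1.8, -1.1]
grip_width: -0.2
grip_force: 1.3
```

Call:
{"method": "arm_command", "body": {"delta_pos": [[-0.0013,-0.0015,0],[-0.0013,-0.0015,0],[-0.0013,-0.0015,0],[0,0,0]], "turn": [0,0,0,0]}}

```text
clock: 55.75
ee_pos: [467.6, 321.0, 99.8]
eef_rot: [-0.002, -0.041, 0.999, 0.005]
wrist_force: [-8.9, 9.8, 3.1]
grip_width: 0.5
grip_force: 6.7
```

Call:
{"method": "arm_command", "body": {"delta_pos": [[-0.0013,-0.0015,0],[-0.0013,-0.0015,0],[0,0,0],[0,0,0]], "turn": [0,0,0,0]}}

```text
clock: 56.08
ee_pos: [468.0, 320.7, 99.8]
eef_rot: [-0.004, -0.042, 0.999, 0.007]
wrist_force: [-12.8, 14.2, 3.9]
grip_width: 0.5
grip_force: 10.2
```

The lever is solid under about 19 N of tangential push, against 1 N to move it, so it is at its stop. I'm retreating and making a last numeric check of the packer, row and can.

Call:
{"method": "arm_command", "body": {"delta_pos": [[0.006,0.008,0],[0.008,0.008,0],[0.006,0.004,-0.01],[0,0,-0.03],[0,0,-0.04]], "turn": [0,0,0,0,0]}}

```text
clock: 56.5
ee_pos: [449.4, 330.7, 176.0]
eef_rot: [-0.003, -0.04, 0.999, -0.002]
wrist_force: [1.1, 1.5, -0.5]
grip_width: 0.5
grip_force: 0.0
```

Call:
{"method": "arm_command", "body": {"delta_pos": [[0.035,0,-0.02],[0.035,0,-0.02],[0.035,0,0],[0.035,0,0],[0.02,0,0]], "turn": [0,0,0,0,0]}}

```text
clock: 56.92
ee_pos: [290.0, 318.7, 220.3]
eef_rot: [0.001, -0.04, 0.999, 0.001]
wrist_force: [-0.0, 0.3, 0.2]
grip_width: 0.4
grip_force: 0.0
```

```bash
python3 - <<'E'
from h import *
st=get_state();print(st['ee_pos'],st['wrist_force'])
j=snapshot('scene');t=snapshot('top');c=calibration('scene');ct=calibration('top')
old=cv2.imread('pics/w16.png')[:,400:,::-1];old=cv2.resize(old,(100,100),interpolation=cv2.INTER_AREA) # 187..287,155..255
print('packer px',px(c,[484.3,325.7,16]))
u,v=px(c,[484.3,325.7,16]).astype(int);p=old[v-155-9:v-155+9,u-187-14:u-187+14]
r=cv2.matchTemplate(j[120:300,150:330],p,cv2.TM_CCOEFF_NORMED);_,mx,_,l=cv2.minMaxLoc(r);print(mx,np.array(l)+[150,120],(u-14,v-9))
# block tops, top cam: bright low-saturation pixels
i=t.astype(int);m=(i.min(2)>185)&(i.max(2)-i.min(2)<20)
X=np.array([-.08,.997,0]);Y=np.array([-.997,-.08,0]);V=np.array([562.3,207.1,158.])
q=px(ct,V+30*Y).astype(int);w=m[q[1]-25:q[1]+25,q[0]-25:q[0]+25];ys,xs=np.where(w)
P=np.array([pt(ct,x+q[0]-25,y+q[1]-25,158)-V for x,y in zip(xs,ys)])
print(len(P),'x',np.percentile(P@X,[2,98]).round(1),'y',np.percentile(P@Y,[2,98]).round(1))
# lever with both pictures
m=((i[...,0]>110)&(i[...,1]<60)&(i[...,2]<60)).astype(np.uint8);k,l,s,ce=cv2.connectedComponentsWithStats(m)
for a in range(1,k):
    if s[a,4]>8 and ce[a][0]<260:print(s[a],pt(ct,*ce[a],100).round(1))
E
```

```text
[289.99527897 318.665978   220.27812481] [-0.03546849  0.32155919  0.24030599]
packer px [219.1896995  252.47686001]
0.7203035354614258 [205 243] (np.int64(205), np.int64(243))
349 x [-52.1  31.1] y [ 2.2 76.4]
[133 151   7  10  40] [636.9 458.2 100. ]
[182 202   8   7  34] [482.  299.4 100. ]
```

```bash
python3 -c "
from station import *
print(finish_job())"
```

```text
the job is handed in; nothing more can be done
None
```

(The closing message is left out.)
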